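# Find the lid that snaps onto the tub

### The job

The open tub on the yellow mat needs its lid. The three lids on the sloping rack look alike but only one fits: try them on the tub one after another, press the fitting one down until it snaps home with its flange flat on the rim, and put any lid that does not fit in the grey tray. Leave lids you did not need to try on the rack, and do not knock the bowl and the tasting glass in front of the rack about.

Things in the scene. Friction and masses are not known exactly. Their poses are not given: they have to be found in the camera images.
- lid_1_mid (a point): One of 3 lids alike from above: white, 130 (x) x 114 (y) mm flange 4 mm thick; on it a fin along x, 70 long, 12 thick, 28 mm high; below it a plug 16 mm deep, its lower edge tapered 3.5 mm a side. 0.08 to 0.15 kg. Point on the centre line, 4 mm above the flange's top, 24 mm below the fin's top, 24 mm above the plug's underside. z up through the fin. On the rack z leans 25 degrees towards the robot.
- lid_2_mid (a point): Second lid, described as the first. The plugs, hidden on the rack, differ in length and width by steps of 12 mm; any of the three lids may be the one that fits. Point as for the first.
- lid_3_mid (a point): Third lid, described as the first; point as for the first. Held loosely, or let go and pushed on the flange beside the fin, the right lid centres itself by its taper from up to 5 mm off; held fast it can jam when off-centre or skewed.
- mat: Flat yellow mat 180 x 170 mm; origin at its centre at bench height, z up. The tub to be closed is fixed on its middle, square with it: white, yellow labels, rim 126 (along the mat's x) x 110 mm (y). Two similar open tubs are fixed 150 and 300 mm farther along the mat's +x; leave them open.
- mouth (a point): Centre of the mouth of the tub on the mat, at rim top, 105 mm above the bench, axes as the mat's. The lid's x goes along the mat's x, either end first; the right plug has 2.5 mm clearance a side. The right lid stops about 10 mm short on two sprung noses, then snaps home under about 10 N on its middle, its point 8 mm above this one; 15 N pull it off. A wrong lid stays over 6 mm too high at 25 N and lifts straight off.
- rack: Fixed blue draining rack; origin on the bench under its middle. A board 152 (x) x 400 mm (y) slopes 25 degrees, low edge towards the robot (-x), its face 100 mm above the bench over the origin; a lip along the low edge stands 20 mm above the face, other edges 14 mm. The lids lie on it 135 mm apart along y, plugs on the board, fins along the slope.
- tray: Fixed grey open tray for lids that do not fit, 310 (x) x 160 (y) x 45 mm high, walls and floor 5 mm; origin under its centre, on the bench. Two lids fit in it side by side along x.
- bowl_mid (a point): Loose bystander between rack and robot: steel bowl, 110 mm across, 50 mm high; point at its centre half-way up.
- glass_mid (a point): Loose bystander between rack and robot: tasting glass, 66 mm across, 100 mm high; point at its centre half-way up.
Things that resemble listed ones, but are neither listed nor needed, are in the scene too. Leave any pink or purple look-alike of the part that bears lid_1_mid alone.

How it is judged:
By the outcome, as a careful person would: the job done as asked, in the order asked, and still so for the second after the job is handed in, with the robot touching nothing.
It also fails if it takes over 72 s, if anything falls off the work surface, if the arm or the gripper's body presses on something with over 40 N, if the wrist force passes 120 N, or if a joint passes its speed limit or range.

### The arm

A 6-joint arm with a two-finger parallel gripper is mounted at the origin on the work surface. World frame = base frame: x ahead of the robot, y to its left, z up, the work surface at z = 0. Lengths are in m, angles in rad, forces in N, time in s.
With the tool pointing down it reaches from about 0.35 to 0.975 m from the base axis. Payload 4.9 kg.
Tool frame: the origin (TCP) lies midway between the tips of the shut fingers; the grasp point (between the pads) lies 19 mm behind it; z points along the fingers, y is the line along which they close (so a half turn about z gives the same grasp; the last joint's range is limited). The gripper opens to 85 mm and grips with 20 to 120 N. Pads are 22 mm wide; open, the fingers measure 114 mm over their backs; the gripper's body (76 mm by 85 mm) begins 54 mm behind the grasp point. The pads swing forward as they close: fully open they stand 13 mm farther back than shut.
Start: joints at [-1.433, 0.053, 1.613, -0, 1.476, -0.119], TCP at [0.159, -0.604, 0.204] pointing down, gripper open.
Joint ranges: [-3.01, 3.01], [-1.01, 2.22], [0.06, 2.58], [-1.02, 4.17], [0.09, 2.62], [-3.14, 3.14]. Speed limits (rad/s): [2.57, 2.57, 3.14, 3.14, 3.14, 3.14].

### API

Orientations are given as [roll, pitch, yaw] about the fixed x, y, z axes, in that order (R = Rz(yaw) Ry(pitch) Rx(roll)).
In Python, from plant import ctrl gives the robot as it stands. The module is installed in compiled form; this text tells all that it offers.
- The arm moves only by the tool carry_out, never from a script. Its argument "series" is a list of rows, each a list of 4 numbers: the shift along the world's x, y, z in mm, then the turn about the world's z in degrees. A call has 1 to 10 rows; each row shifts and turns the commanded pose from where the row before left it; what a row does not reach is not made up. A row lasts 1/12 s, in which the tool goes at most 41.7 mm and 7.16 degrees, less where a joint would pass 70% of its speed; a pose out of reach is approached as far as the arm can. A call is refused whole if a number of a shift passes 41.7 or a number of a turn 7.16, either way. A call with a gripper value outside its range is refused whole. "jaw" is the closure, from 0 (fully open) to 1 (shut), set as the call begins (left out, the last holds). The fingers move at their own pace and stop on an object; "newtons" is the grip in N (left out, the last holds). Time passes only in rows, so rows that do not move let the fingers close. It gives the time, the measured TCP pose, the force, the opening and the grip force at its end, in the units of the state.
- ctrl.get_obs(): the state, without advancing time (a new reading comes with each control period).
- ctrl.capture(name): name is "scene" or "side" or "wrist"; returns the picture (480x640x3 uint8, blue, green, red); there is no depth.
- ctrl.camera_params(name): a dict with "fx", "fy", "cx", "cy" (pixels), "world_to_cam" (4x4, takes a point from world to camera coordinates); the wrist camera has in their place "T_tool_cam" (4x4, takes a point from camera to tool coordinates, whose origin is the TCP and whose axes are the flange's). Camera axes: x right, y up, looking along -z (the intrinsics and any distortion apply to the point x, -y, -z); pixel columns grow to the right and rows downward; lengths in m; the calibration is good to about 2 mm. A picture is of the moment at which its call begins: read the wrist's pose just before it. camera_params takes no time and is no camera call.
- ctrl.hand_in(): hands the job in; it is judged then, once.
The state is a dict: "t": time; "qpos": joint angles; "qvel": joint speeds; "joint_torque": joint torques, N m; "tcp_pos": TCP position; "ee_rot": TCP orientation; "contact_force": force on the tool from outside, world axes, zero at the start; "moment": the same for the moment, N m; "gripper_width": finger opening in m; "finger_force": force on a finger pad.
Only numpy, scipy, OpenCV 4.12 (cv2) and the standard library are available. Lean on these libraries where they do the work, as an engineer would, in place of code of your own. Each camera call takes 0.05 s, during which the arm holds its last target. There are 200 camera calls.

## Working session

There is one attempt and no reset: what is moved stays moved. The work goes in short steps, Python scripts to look and compute and a tool call to move; the robot and the scene stay as the last step left them, time stands still between calls to the robot, and variables do not carry over. Pictures are saved under pics/ and viewed, at most 10 in all, crops included, and the job is handed in when it is done.

Besides the shell and the picture viewer there is one more tool, called after "Call:" by a JSON object that holds its "api" and its "payload", one argument or row to a line. carry_out: Moves the arm, as the interface text tells. Its arguments: {"type":"object","properties":{"series":{"type":"array"},"jaw":{"type":"number"},"newtons":{"type":"number"}},"required":["series"]}

```bash
mkdir -p pics; cat > h.py <<'E'
import numpy as np, cv2
from plant import ctrl
from scipy.spatial.transform import Rotation as R
def shot(n,f):
    o=ctrl.get_obs(); im=ctrl.capture(n); cv2.imwrite('pics/'+f,im); return o,im
def ray(n,u,v,o=None):
    c=ctrl.camera_params(n)
    p=np.array([[[float(u),float(v)]]])
    K=np.array([[c['fx'],0,c['cx']],[0,c['fy'],c['cy']],[0,0,1]])
    d=np.array(c.get('dist',c.get('distortion',np.zeros(5))),float)
    x,y=cv2.undistortPoints(p,K,d)[0,0]
    dc=np.array([x,-y,-1])
    if n=='wrist':
        T=np.eye(4);T[:3,:3]=R.from_euler('xyz',o['ee_rot']).as_matrix() if len(np.ravel(o['ee_rot']))==3 else np.array(o['ee_rot']);T[:3,3]=o['tcp_pos']
        M=T@np.array(c['T_tool_cam'])
    else: M=np.linalg.inv(np.array(c['world_to_cam']))
    return M[:3,3],M[:3,:3]@dc
def onz(n,u,v,z,o=None):
    a,d=ray(n,u,v,o); return a+d*(z-a[2])/d[2]
E
python3 - <<'E'
from h import *
for n in('scene','side','wrist'): o,_=shot(n,n+'0.png'); print(n,ctrl.camera_params(n))
print(o)
E
```

```text
scene {'fx': 575.5288148740633, 'fy': 575.5288148740633, 'cx': 311.13285393042617, 'cy': 237.22466029598527, 'world_to_cam': array([[ 0.84898244,  0.52831456, -0.0106085 , -0.41580596],
       [-0.43161081,  0.70488581,  0.56289262,  0.16066672],
       [ 0.30486214, -0.47330721,  0.82646195, -1.59832342],
       [ 0.        ,  0.        ,  0.        ,  1.        ]])}
side {'fx': 452.6068214101672, 'fy': 452.6068214101672, 'cx': 315.52211924364735, 'cy': 232.8974657447166, 'world_to_cam': array([[-0.94046499, -0.33987996, -0.002686  ,  0.4908775 ],
       [ 0.23473745, -0.655205  ,  0.71805622, -0.1903408 ],
       [-0.2458128 ,  0.67467623,  0.69597992, -1.09595137],
       [ 0.        ,  0.        ,  0.        ,  1.        ]])}
wrist {'fx': 366.50282475956317, 'fy': 366.50282475956317, 'cx': 318.99376310491033, 'cy': 241.36157743594998, 'T_tool_cam': array([[ 6.51466158e-04,  9.64352817e-01,  2.64619008e-01,
         6.69550627e-02],
       [ 9.99999767e-01, -5.73792703e-04, -3.70825201e-04,
         5.05571519e-04],
       [-2.05769872e-04,  2.64619188e-01, -9.64352966e-01,
        -1.71042653e-01],
       [ 0.00000000e+00,  0.00000000e+00,  0.00000000e+00,
         1.00000000e+00]])}
{'t': 0.1, 'qpos': array([-1.43301162e+00,  5.33078327e-02,  1.61417152e+00,  1.75748258e-05,
        1.47601564e+00, -1.18994400e-01]), 'qvel': array([-0.00227745, -0.00029044, -0.00198557, -0.00040949, -0.00129257,
        0.00096564]), 'joint_torque': array([ 1.22586193e-04, -3.94906068e+01, -3.71362352e+01, -9.91169395e-05,
        3.94961433e-03,  1.93906821e-06]), 'tcp_pos': array([ 0.1586516 , -0.60388169,  0.20266662]), 'ee_rot': array([-3.13970584e+00, -2.43202919e-04,  2.56777194e-01]), 'contact_force': array([ 0.07879742,  0.45113556, -0.40679236]), 'moment': array([-0.06069359, -0.03970257,  0.04348437]), 'finger_force': 0.0, 'gripper_width': 0.08543354745574423}
```

View pics/scene0.png

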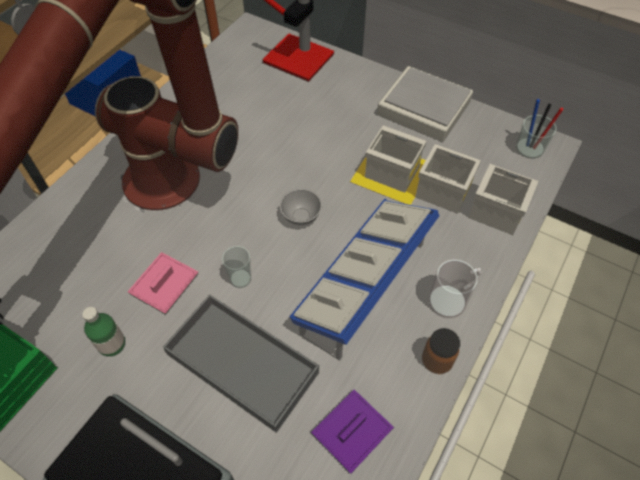

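View pics/side0.png

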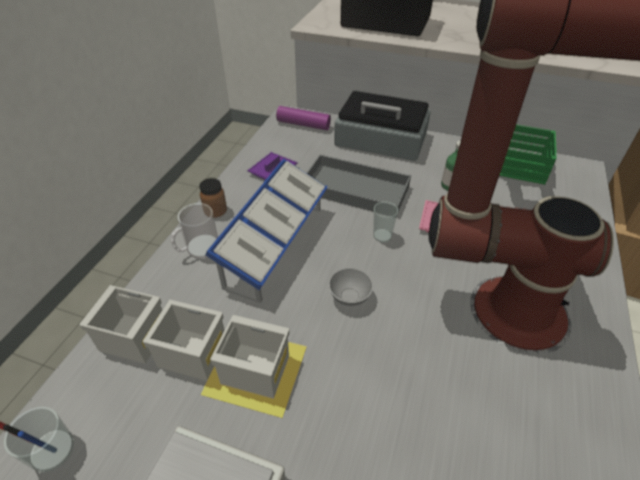

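```bash
cat > m.py <<'E'
from h import *
A=cv2.imread('pics/scene0.png');B=cv2.imread('pics/side0.png')
def masks(im):
    h=cv2.cvtColor(im,cv2.COLOR_BGR2HSV)
    return dict(yel=cv2.inRange(h,(20,120,80),(35,255,255)),blue=cv2.inRange(h,(105,110,60),(125,255,255)))
for n,im in(('scene',A),('side',B)):
    for k,m in masks(im).items():
        nb,l,s,c=cv2.connectedComponentsWithStats(m)
        for i in range(1,nb):
            if s[i,4]>300:
                ys,xs=np.where(l==i); hull=cv2.convexHull(np.c_[xs,ys].astype(np.int32))
                ap=cv2.approxPolyN(hull,4) if hasattr(cv2,'approxPolyN') else cv2.approxPolyDP(hull,8,True)
                z=0 if k=='yel' else .1
                print(n,k,s[i],[ (tuple(p),np.round(onz(n,*p,z)[:2],3)) for p in ap.reshape(-1,2)])
for n,u,v,z,w in[('scene',398,218,.13,'lidA'),('scene',366,262,.13,'lidB'),('scene',333,303,.13,'lidC'),('side',245,250,.13,'A'),('side',277,217,.13,'B'),('side',303,186,.13,'C'),
 ('scene',211,300,.045,'tray'),('scene',318,366,.045,'tray'),('scene',276,424,.045,'tray'),('scene',166,348,.045,'tray'),('scene',300,204,.04,'bowl'),('scene',236,266,.05,'glass'),('side',351,287,.04,'bowl'),('side',384,220,.05,'glass'),
 ('scene',375,129,.105,'rim'),('scene',425,144,.105,'rim'),('scene',417,166,.105,'rim'),('scene',367,150,.105,'rim')]:
    print(w,n,np.round(onz(n,u,v,z)[:2],3))
E
python3 m.py
```

```text
scene yel [ 351  158   74   46 1008] [((np.int32(412), np.int32(206)), array([0.634, 0.278])), ((np.int32(349), np.int32(181)), array([0.447, 0.266])), ((np.int32(364), np.int32(158)), array([0.442, 0.362])), ((np.int32(425), np.int32(159)), array([0.591, 0.448]))]
scene blue [  66   50   69   64 1380] [((np.int32(93), np.int32(114)), array([-0.244,  0.03 ])), ((np.int32(60), np.int32(97)), array([-0.374,  0.032])), ((np.int32(119), np.int32(49)), array([-0.376,  0.28 ])), ((np.int32(139), np.int32(58)), array([-0.295,  0.279]))]
scene blue [ 291  210  147  133 2191] [((np.int32(346), np.int32(343)), array([ 0.699, -0.195])), ((np.int32(288), np.int32(319)), array([ 0.565, -0.213])), ((np.int32(358), np.int32(231)), array([0.58 , 0.068])), ((np.int32(446), np.int32(206)), array([0.727, 0.246]))]
side yel [ 203  344  102   73 2049] [((np.int32(282), np.int32(416)), array([0.438, 0.43 ])), ((np.int32(201), np.int32(393)), array([0.617, 0.443])), ((np.int32(213), np.int32(368)), array([0.622, 0.383])), ((np.int32(309), np.int32(338)), array([0.451, 0.241]))]
side blue [ 207  159  120  130 1142] [((np.int32(259), np.int32(289)), array([0.578, 0.219])), ((np.int32(205), np.int32(254)), array([0.747, 0.165])), ((np.int32(283), np.int32(158)), array([ 0.726, -0.271])), ((np.int32(327), np.int32(187)), array([ 0.553, -0.182]))]
lidA scene [0.651 0.131]
lidB scene [ 0.645 -0.015]
lidC scene [ 0.635 -0.142]
A side [0.646 0.145]
B side [0.621 0.013]
C side [ 0.604 -0.128]
tray scene [ 0.369 -0.244]
tray scene [ 0.664 -0.251]
tray scene [ 0.656 -0.401]
tray scene [ 0.357 -0.391]
bowl scene [0.392 0.103]
glass scene [ 0.366 -0.141]
bowl side [0.395 0.096]
glass side [ 0.376 -0.156]
rim scene [0.456 0.382]
rim scene [0.595 0.402]
rim scene [0.611 0.322]
rim scene [0.475 0.304]
```

Call:
{"api": "carry_out", "payload": {
  "series": [
    [20,20,20,-1],
    [30,40,20,-1],
    [30,40,20,-1],
    [30,40,20,-1],
    [30,40,20,-1],
    [30,40,20,-1],
    [30,40,20,-1],
    [30,40,20,-1],
    [30,40,20,-1],
    [30,40,20,-1]
  ],
  "jaw": 0
}}

```text
t: 0.98
tcp_pos: [0.3883, -0.3041, 0.3636]
ee_rot: [3.142, -0.0, 0.081]
contact_force: [0.6, -1.7, 0.2]
gripper_width: 0.0858
finger_force: 0.0
```

Call:
{"api": "carry_out", "payload": {
  "series": [
    [30,40,0,-1],
    [30,40,0,-1],
    [30,40,0,-1],
    [30,40,0,-1],
    [30,40,0,-0.7],
    [20,24,0,0],
    [0,0,0,0],
    [0,0,0,0]
  ]
}}

```text
t: 1.65
tcp_pos: [0.5331, -0.1139, 0.3623]
ee_rot: [-3.141, 0.002, 0.003]
contact_force: [0.3, -0.2, -0.2]
gripper_width: 0.0853
finger_force: 0.0
```

```bash
python3 - <<'E'
from h import *
o,_=shot('wrist','w1.png'); print(o['t'],o['tcp_pos'],o['ee_rot'],o['contact_force'])
E
```

```text
1.65 [ 0.53307754 -0.1138553   0.36227582] [-3.14133230e+00  1.53505002e-03  3.41544810e-03] [ 0.27240532 -0.2258829  -0.1643084 ]
```

View pics/w1.png

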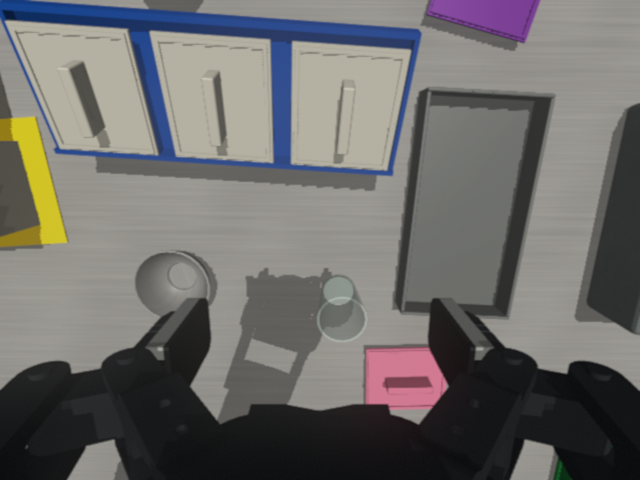

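```bash
cat > lids.py <<'E'
from h import *
def lids(im,o,zc=.116):
    h=cv2.cvtColor(im,cv2.COLOR_BGR2HSV)
    blue=cv2.inRange(h,(105,110,40),(130,255,255))
    hull=max((cv2.convexHull(c) for c in cv2.findContours(blue,0,2)[0]),key=cv2.contourArea)
    reg=np.zeros_like(blue);cv2.drawContours(reg,[hull],-1,255,-1)
    m=cv2.inRange(h,(12,8,130),(40,90,255))&reg
    m=cv2.morphologyEx(m,cv2.MORPH_CLOSE,np.ones((25,25)))&~blue
    m=cv2.morphologyEx(m,cv2.MORPH_OPEN,np.ones((5,5)))
    out=[]
    for c in cv2.findContours(m,0,2)[0]:
        if cv2.contourArea(c)<3000: continue
        q=cv2.approxPolyN(cv2.convexHull(c),4).reshape(-1,2).astype(float)
        q=q[np.argsort(np.arctan2(*(q-q.mean(0)).T[::-1]))]
        d=np.cross(np.r_[q[0],1],np.r_[q[2],1]);e=np.cross(np.r_[q[1],1],np.r_[q[3],1]);x=np.cross(d,e);x=x[:2]/x[2]
        out.append((x,onz('wrist',*x,zc,o),q))
    return out
E
python3 - <<'E'
from lids import *
o=ctrl.get_obs();im=cv2.imread('pics/w1.png')
for x,p,q in lids(im,o):
    print(np.round(x),np.round(p,4),q.tolist())
    # corner heights: near edge lower, far edge higher
    P=[onz('wrist',*c,.116+(.0275 if c[1]<x[1] else -.0275),o)[:2] for c in q]; print(np.round(P,3).tolist(),np.round(np.mean(P,0),4))
for u,v in[(36,117),(66,242)]: print('mat',onz('wrist',u,v,0,o))
for u,v in[(428,89),(553,95),(508,317),(397,310)]: print('tray',onz('wrist',u,v,.045,o))
E
```

```text
[344. 112.] [ 0.6292 -0.1421  0.116 ] [[291.0, 41.0], [411.0, 50.0], [387.0, 170.0], [289.0, 163.0]]
[[0.692, -0.088], [0.684, -0.204], [0.566, -0.197], [0.574, -0.08]] [ 0.6289 -0.1421]
[218. 103.] [ 0.6377 -0.0072  0.116 ] [[148.0, 30.0], [271.0, 39.0], [274.0, 162.0], [175.0, 156.0]]
[[0.701, 0.048], [0.693, -0.069], [0.575, -0.062], [0.582, 0.055]] [ 0.6377 -0.0071]
[90. 95.] [0.6459 0.1283 0.116 ] [[3.0, 20.0], [129.0, 29.0], [160.0, 155.0], [59.0, 148.0]]
[[0.709, 0.184], [0.702, 0.066], [0.583, 0.073], [0.591, 0.191]] [0.646  0.1283]
mat [0.63010982 0.27553574 0.        ]
mat [0.45099497 0.26659714 0.        ]
tray [ 0.66154143 -0.25038613  0.045     ]
tray [ 0.65491477 -0.40661647  0.045     ]
tray [ 0.35079591 -0.39289697  0.045     ]
tray [ 0.36166702 -0.22952858  0.045     ]
```

Call:
{"api": "carry_out", "payload": {
  "series": [
    [0,36,0,0],
    [0,36,0,0],
    [0,36,0,0],
    [0,36,0,0],
    [0,36,0,0],
    [0,36,0,0],
    [0,36,0,0],
    [0,36,0,0],
    [0,36,0,0],
    [0,0,0,0]
  ],
  "jaw": 0.5
}}

```text
t: 2.53
tcp_pos: [0.5319, 0.2122, 0.3627]
ee_rot: [-3.14, 0.001, 0.004]
contact_force: [0.2, 0.4, 0.5]
gripper_width: 0.0427
finger_force: 0.0
```

```bash
python3 - <<'E'
from h import *
from lids import *
o,im=shot('wrist','w2.png'); print(o['t'],o['tcp_pos'],o['ee_rot'],o['gripper_width'])
h=cv2.cvtColor(im,cv2.COLOR_BGR2HSV);m=cv2.inRange(h,(20,120,60),(35,255,255))
c=max(cv2.findContours(m,0,2)[0],key=cv2.contourArea)
for p in cv2.approxPolyN(cv2.convexHull(c),4).reshape(-1,2): print(p,np.round(onz('wrist',*p,0,o),4))
for x,p,q in lids(im,o): print(np.round(x),np.round(p,4))
E
```

```text
2.5333 [0.53194944 0.21220006 0.36272048] [-3.13954207e+00  7.27680441e-04  4.11376816e-03] 0.04266724291009357
[285 242] [0.451  0.2634 0.    ]
[253 244] [0.4476 0.3119 0.    ]
[138 125] [0.6188 0.4645 0.    ]
[273 116] [0.6315 0.2764 0.    ]
[633.  52.] [ 0.6884 -0.1112  0.116 ]
[525. 104.] [ 0.6379 -0.0082  0.116 ]
[399.  95.] [0.6464 0.1272 0.116 ]
```

View pics/w2.png

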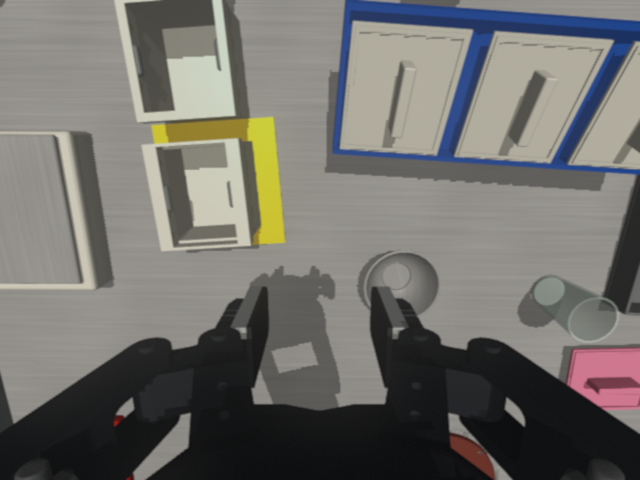

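```bash
python3 - <<'E'
from h import *
o=ctrl.get_obs()
P=np.array([onz('wrist',u,v,.105,o)[:2] for u,v in[(142,144),(240,139),(251,246),(161,250)]]);print(P.round(4),P.mean(0))
a=(P[0]+P[1]-P[2]-P[3])/2;b=(P[0]+P[3]-P[1]-P[2])/2;print(a,b,np.degrees(np.arctan2(a[1],a[0])),np.degrees(np.arctan2(-b[0],b[1])))
E
```

```text
[[0.5951 0.4095]
 [0.6009 0.2984]
 [0.4754 0.2918]
 [0.47   0.4019]] [0.5353719  0.35036826]
[0.12527825 0.00709129] [-0.00560619  0.11062377] 3.2397305419028615 2.9011507863524155
```

Call:
{"api": "carry_out", "payload": {
  "series": [
    [18,-14,-27,-0.7],
    [18,-14,-27,-0.7],
    [18,-14,-27,-0.7],
    [18,-14,-27,-0.7],
    [17,-14,-27,-0.7],
    [17,-14,-27,-0.2],
    [0,0,0,0],
    [0,0,0,0]
  ]
}}

```text
t: 3.25
tcp_pos: [0.6377, 0.1217, 0.1984]
ee_rot: [3.141, 0.005, -0.069]
contact_force: [-1.0, 0.4, 0.0]
gripper_width: 0.0424
finger_force: 0.0
```

```bash
python3 - <<'E'
from h import *
o,im=shot('wrist','w3.png'); print(o['t'],o['tcp_pos'],o['ee_rot'])
E
```

```text
3.25 [0.6376521  0.1216603  0.19842482] [ 3.14063348  0.00516699 -0.06853012]
```

View pics/w3.png

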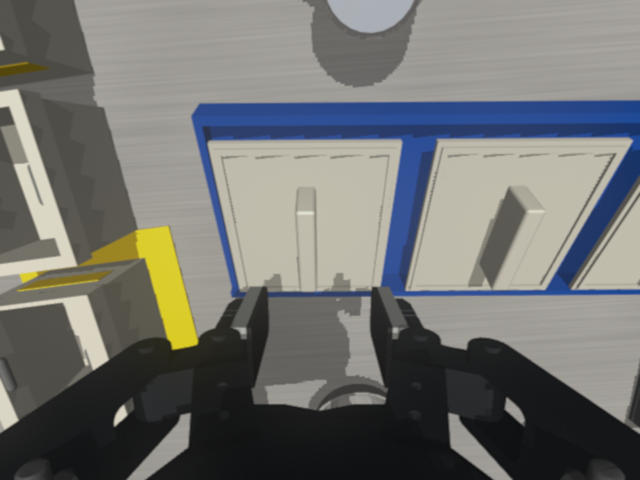

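Call:
{"api": "carry_out", "payload": {
  "series": [
    [0,7,-20,0],
    [0,0,-25,0],
    [0,0,-20,0],
    [0,0,-7,0],
    [0,0,-5,0],
    [0,0,0,0]
  ]
}}

```text
t: 3.8
tcp_pos: [0.6389, 0.1318, 0.1252]
ee_rot: [-3.141, -0.001, -0.064]
contact_force: [-0.7, -0.4, 0.5]
gripper_width: 0.0426
finger_force: 0.0
```

Call:
{"api": "carry_out", "payload": {
  "series": [
    [0,0,0,0],
    [0,0,0,0],
    [0,0,0,0],
    [0,0,0,0]
  ],
  "jaw": 1,
  "newtons": 35
}}

```text
t: 4.13
tcp_pos: [0.6393, 0.1318, 0.1254]
ee_rot: [-3.141, -0.002, -0.064]
contact_force: [0.6, -0.1, 0.3]
gripper_width: -0.0
finger_force: 0.0
```

```bash
python3 - <<'E'
from h import *
o,im=shot('wrist','w4.png'); _,a=shot('side','s4.png'); _,b=shot('scene','c4.png')
big=lambda i,x,y,w,h:cv2.resize(i[y:y+h,x:x+w],(400,300))
cv2.imwrite('pics/v4.png',np.vstack([np.hstack([big(im,120,90,400,300),big(a,170,160,200,150)]),np.hstack([big(b,300,130,200,150),big(b,340,180,100,75)])]))
E
```

```text
(no output)
```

View pics/v4.png

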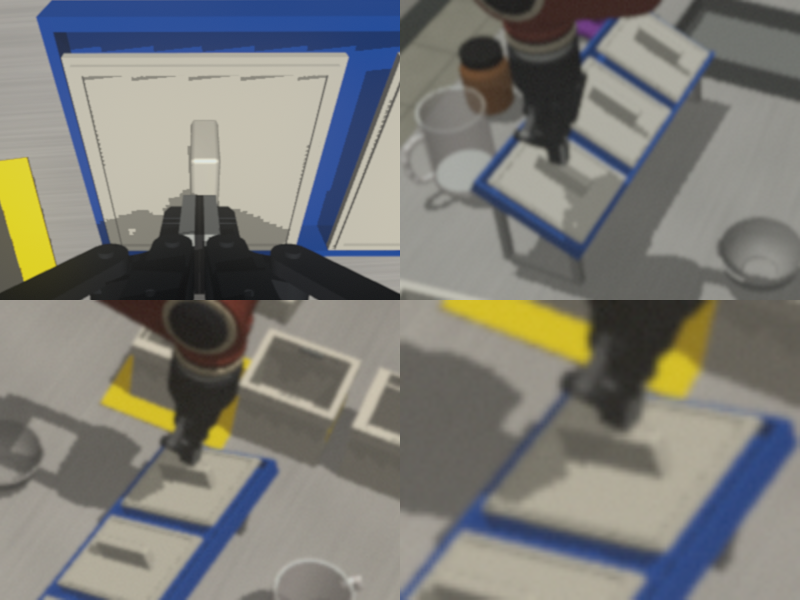

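```bash
python3 - <<'E'
from h import *
print(ctrl.get_obs()['tcp_pos'])
o3=dict(tcp_pos=[.63765,.12166,.19842],ee_rot=[3.14063,.005167,-.0685]);o4=ctrl.get_obs()
o1=dict(tcp_pos=[.53308,-.11386,.36228],ee_rot=[-3.14133,.001535,.003416]);o2=dict(tcp_pos=[.53195,.2122,.36272],ee_rot=[-3.13954,.00073,.00411])
def tri(L):
    A=np.zeros((3,3));b=np.zeros(3)
    for a,d in L:
        d=d/np.linalg.norm(d);M=np.eye(3)-np.outer(d,d);A+=M;b+=M@a
    x=np.linalg.solve(A,b);return x.round(4),[round(float(np.linalg.norm((np.eye(3)-np.outer(d,d)/(d@d))@(x-a))),4) for a,d in L]
print('fin far top',tri([ray('wrist',306,212,o3),ray('wrist',325,250,o4)]))
print('far blue corner',tri([ray('wrist',195,104,o3),ray('wrist',160,107,o4)]))
print('far blue corner12',tri([ray('wrist',1,13,o1),ray('wrist',347,1,o2)]), tri([ray('wrist',55,151,o1),ray('wrist',333,154,o2)]))
print('mat corner',tri([ray('wrist',36,117,o1),ray('wrist',273,116,o2),ray('wrist',169,226,o3)]))
E
```

```text
[0.63884265 0.13173739 0.12447407]
fin far top (array([0.665 , 0.1269, 0.1595]), [0.0002, 0.0002])
far blue corner (array([0.7244, 0.1818, 0.1591]), [0.0036, 0.0036])
far blue corner12 (array([0.7197, 0.1868, 0.144 ]), [0.005, 0.005]) (array([0.5855, 0.196 , 0.0902]), [0.0015, 0.0015])
mat corner (array([0.6303, 0.276 , 0.0017]), [0.0007, 0.0012, 0.0006])
```

```bash
python3 - <<'E'
from h import *
o=ctrl.get_obs()
def pj(n,p):
    c=ctrl.camera_params(n)
    W=np.array(c['world_to_cam']) if n!='wrist' else None
    if W is None:
        T=np.eye(4);T[:3,:3]=R.from_euler('xyz',o['ee_rot']).as_matrix();T[:3,3]=o['tcp_pos'];W=np.linalg.inv(T@np.array(c['T_tool_cam']))
    q=W@np.r_[p,1];return round(c['cx']-c['fx']*q[0]/q[2]),round(c['cy']+c['fy']*q[1]/q[2])
pts=dict(tcp=o['tcp_pos'],farTop=[.666,.127,.156],nearTop=[.6025,.1309,.127],farBase=[.678,.1265,.131],nearBase=[.614,.130,.101],farCorner=[.7055,.125,.1435],tubc=[.5355,.351,.105])
for k,p in pts.items(): print(k,[(n,pj(n,np.array(p))) for n in('scene','side','wrist')])
f={n:cv2.imread('pics/'+n+'4.png') for n in'wsc'}
v=[]
for n,k in(('s','side'),('c','scene')):
    i=f[n].copy();u,w=pj(k,pts['tcp']);
    c=cv2.resize(i[w-40:w+40,u-40:u+40],(400,400),interpolation=cv2.INTER_CUBIC)
    for q in('tcp','farTop','nearTop','farBase','nearBase'):
        a,b=pj(k,np.array(pts[q]));cv2.circle(c,((a-u+40)*5,(b-w+40)*5),3,(0,0,255),-1);cv2.putText(c,q[:2]+q[-3],((a-u+40)*5+4,(b-w+40)*5),0,.4,(0,255,0))
    v.append(c)
cv2.imwrite('pics/v5.png',np.hstack(v))
E
```

```text
tcp [('scene', (393, 217)), ('side', (250, 249)), ('wrist', (318, 280))]
farTop [('scene', (404, 215)), ('side', (239, 235)), ('wrist', (325, 245))]
nearTop [('scene', (380, 210)), ('side', (264, 251)), ('wrist', (324, 348))]
farBase [('scene', (408, 224)), ('side', (236, 241)), ('wrist', (324, 204))]
nearBase [('scene', (383, 219)), ('side', (261, 257)), ('wrist', (324, 306))]
farCorner [('scene', (419, 226)), ('side', (226, 234)), ('wrist', (324, 141))]
tubc [('scene', (396, 148)), ('side', (250, 341)), ('wrist', (-17, 442))]
```

View pics/v5.png

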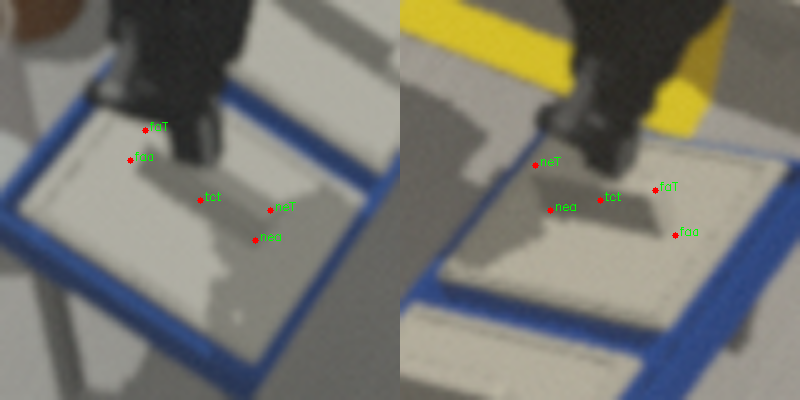

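Call:
{"api": "carry_out", "payload": {
  "series": [
    [0,0,0,0],
    [0,0,0,0],
    [0,-3,0,0],
    [0,0,-4,0],
    [0,0,-4,0],
    [0,0,-4,0],
    [0,0,0,0]
  ],
  "jaw": 0.5
}}

```text
t: 4.87
tcp_pos: [0.6377, 0.1286, 0.1103]
ee_rot: [3.141, 0.003, -0.064]
contact_force: [-0.6, -0.6, -1.2]
gripper_width: 0.0428
finger_force: 0.0
```

Call:
{"api": "carry_out", "payload": {
  "series": [
    [0,0,0,0],
    [0,0,0,0],
    [0,0,0,0],
    [0,0,0,0]
  ],
  "jaw": 1
}}

```text
t: 5.2
tcp_pos: [0.6388, 0.1288, 0.1123]
ee_rot: [-3.142, -0.0, -0.064]
contact_force: [0.3, 0.6, 1.6]
gripper_width: 0.0107
finger_force: 36.2
```

Call:
{"api": "carry_out", "payload": {
  "series": [
    [0,0,8,0],
    [0,0,25,0],
    [0,0,35,0],
    [0,0,35,0],
    [0,0,30,0],
    [-5,10,7,0],
    [-10,22,0,0],
    [-10,22,0,0],
    [-10,22,0,0],
    [0,0,0,0]
  ]
}}

```text
t: 6.03
tcp_pos: [0.6015, 0.2085, 0.2517]
ee_rot: [-3.14, 0.002, -0.06]
contact_force: [-0.1, -0.1, -1.1]
gripper_width: 0.0108
finger_force: 35.9
```

Call:
{"api": "carry_out", "payload": {
  "series": [
    [-10,22,0,1.2],
    [-10,22,0,1.2],
    [-10,22,0,1.2],
    [-12,22,0,1.2],
    [-12,22,0,1.2],
    [-12,22,0,0.7],
    [-10,14,0,0],
    [0,0,0,0],
    [0,0,0,0]
  ]
}}

```text
t: 6.78
tcp_pos: [0.5271, 0.351, 0.2516]
ee_rot: [3.141, 0.0, 0.054]
contact_force: [0.2, -0.2, -0.9]
gripper_width: 0.0106
finger_force: 35.9
```

```bash
python3 - <<'E'
from h import *
o,im=shot('wrist','w6.png'); print(o['t'],o['tcp_pos'],o['ee_rot'],o['gripper_width'],o['finger_force'])
_,a=shot('side','s6.png')
_,b=shot('scene','c6.png')
cv2.imwrite('pics/v6.png',np.vstack([np.hstack([cv2.resize(im,(400,300)),cv2.resize(a[220:420,130:397],(400,300))]),np.hstack([cv2.resize(b[60:260,280:547],(400,300))]*2)]))
E
```

```text
6.7833 [0.52708524 0.35099952 0.25160176] [3.14077099e+00 4.63804934e-04 5.41118360e-02] 0.010578535309166191 35.88986277580261
```

View pics/v6.png

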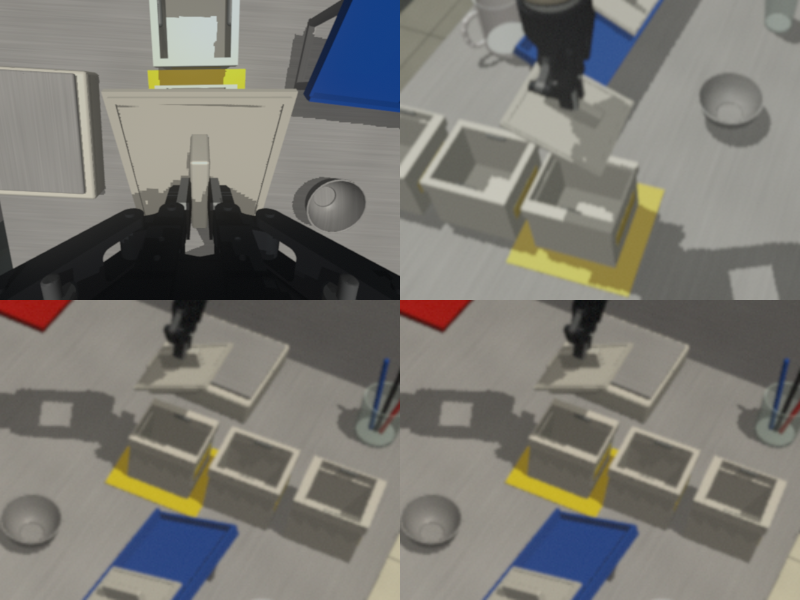

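Call:
{"api": "carry_out", "payload": {
  "series": [
    [11,0,-20,0],
    [0,0,-30,0],
    [0,0,-30,0],
    [0,0,-20,0],
    [0,0,-5,0],
    [0,0,-5,0],
    [0,0,-5,0],
    [0,0,0,0]
  ],
  "newtons": 20
}}

```text
t: 7.6
tcp_pos: [0.5394, 0.3506, 0.1379]
ee_rot: [-3.141, -0.001, 0.052]
contact_force: [0.5, -0.6, -1.3]
gripper_width: 0.0107
finger_force: 35.9
```

Call:
{"api": "carry_out", "payload": {
  "series": [
    [0,0,-3,0],
    [0,0,-3,0],
    [0,0,-3,0],
    [0,0,-3,0]
  ]
}}

```text
t: 7.93
tcp_pos: [0.5436, 0.3522, 0.1323]
ee_rot: [-3.138, -0.013, 0.053]
contact_force: [4.3, -2.2, 19.0]
gripper_width: 0.0106
finger_force: 38.5
```

Call:
{"api": "carry_out", "payload": {
  "series": [
    [0,0,0,0],
    [0,0,0,0],
    [0,0,-3,0],
    [0,0,-3,0]
  ],
  "jaw": 1,
  "newtons": 20
}}

```text
t: 8.27
tcp_pos: [0.5467, 0.3525, 0.1297]
ee_rot: [-3.137, -0.021, 0.052]
contact_force: [7.8, -4.9, 25.2]
gripper_width: 0.0106
finger_force: 41.0
```

Call:
{"api": "carry_out", "payload": {
  "series": [
    [0,0,6,0],
    [-5,0,8,0],
    [-10,0,8,0],
    [-8,0,6,0],
    [0,0,0,0],
    [0,0,0,0]
  ]
}}

```text
t: 8.77
tcp_pos: [0.5152, 0.3509, 0.1473]
ee_rot: [-3.141, -0.001, 0.053]
contact_force: [0.1, -0.1, -0.4]
gripper_width: 0.0107
finger_force: 38.1
```

```bash
cat > tilt.py <<'E'
from h import *
def row(th,t,h,tg=.0017,hg=.0207,gz=.024):
    # tool x fwd (=world x), up = -tool z
    T=np.array(ctrl.camera_params('wrist')['T_tool_cam']);c=ctrl.camera_params('wrist')
    a=t-tg;b=h-hg
    x=a*np.cos(th)-b*np.sin(th);u=a*np.sin(th)+b*np.cos(th)+gz
    q=np.linalg.inv(T)@np.array([x,0,-u,1]);return c['cy']+c['fy']*q[1]/q[2]
def tab():
    for d in(25,20,15,10,5,0): th=np.radians(d);print(d,'edge %.0f base %.0f fintop %.0f'%(row(th,.065,0),row(th,.035,0),row(th,.035,.028)))
def prof(im,col):
    g=cv2.GaussianBlur(cv2.cvtColor(im,cv2.COLOR_BGR2GRAY),(5,5),0)[:,col].astype(int)
    d=np.abs(g[4:]-g[:-4]);return [(i+2,int(g[i]),int(g[i+4])) for i in range(1,len(d)-1) if d[i]>14 and d[i]>=d[i-1] and d[i]>d[i+1] and i<330]
E
python3 - <<'E'
from tilt import *
tab()
print('w6',prof(cv2.imread('pics/w6.png'),290),prof(cv2.imread('pics/w6.png'),320))
o,im=shot('wrist','w7.png');print(o['t'],o['tcp_pos'],o['contact_force'],o['finger_force']);print(prof(im,290),prof(im,320))
E
```

```text
25 edge 143 base 210 fintop 256
20 edge 142 base 210 fintop 249
15 edge 142 base 211 fintop 243
10 edge 144 base 212 fintop 238
5 edge 146 base 214 fintop 234
0 edge 150 base 216 fintop 230
w6 [(26, 138, 201), (105, 200, 91), (111, 81, 123), (136, 130, 198), (140, 198, 149), (146, 150, 166), (165, 168, 150), (169, 150, 168), (281, 162, 122), (323, 84, 116), (327, 116, 38)] [(26, 133, 199), (105, 195, 85), (111, 85, 125), (135, 126, 195), (140, 199, 148), (146, 150, 167), (165, 168, 140), (170, 141, 168), (214, 168, 149), (258, 159, 199), (263, 199, 170), (322, 160, 116)]
8.7667 [0.51515847 0.35094783 0.14728591] [ 0.06048471 -0.09826054 -0.38875487] 38.14092993736267
[(64, 184, 78), (71, 76, 98), (75, 98, 72), (85, 75, 114), (111, 122, 191), (117, 194, 113), (126, 122, 80), (130, 80, 123), (146, 135, 165), (153, 168, 151), (157, 151, 168), (166, 166, 127), (170, 127, 168), (284, 139, 95), (323, 72, 112), (327, 112, 38)] [(63, 190, 82), (70, 76, 100), (74, 100, 72), (85, 77, 117), (111, 127, 194), (117, 194, 109), (121, 109, 125), (125, 125, 80), (130, 82, 125), (146, 135, 166), (153, 168, 150), (157, 150, 168), (166, 166, 127), (170, 127, 168), (217, 166, 136), (254, 147, 190), (259, 189, 170), (318, 162, 123)]
```

Call:
{"api": "carry_out", "payload": {
  "series": [
    [5,0,-8,0],
    [5,0,-8,0],
    [0,0,0,0],
    [1.5,0,-3,0],
    [1.5,0,-3,0],
    [1.5,0,-3,0]
  ]
}}

```text
t: 9.32
tcp_pos: [0.5337, 0.3512, 0.1253]
ee_rot: [-3.14, -0.007, 0.052]
contact_force: [4.1, -1.0, 13.5]
gripper_width: 0.0103
finger_force: 41.2
```

Call:
{"api": "carry_out", "payload": {
  "series": [
    [0,0,0,0],
    [0,0,0,0],
    [0,0,0,0],
    [0,0,0,0]
  ],
  "jaw": 0.75
}}

```text
t: 9.65
tcp_pos: [0.5296, 0.3504, 0.1207]
ee_rot: [3.141, 0.002, 0.053]
contact_force: [0.4, -0.4, 0.2]
gripper_width: 0.0215
finger_force: 0.0
```

```bash
python3 - <<'E'
from tilt import *
o,im=shot('wrist','w8.png');print(o['t'],o['tcp_pos'],o['contact_force'],o['gripper_width']);print(prof(im,290),prof(im,320))
_,a=shot('side','s8.png');_,b=shot('scene','c8.png')
cv2.imwrite('pics/v8.png',np.vstack([np.hstack([cv2.resize(im,(400,300)),cv2.resize(a[270:420,160:360],(400,300))]),np.hstack([cv2.resize(b[80:230,320:520],(400,300)),np.zeros((300,400,3),np.uint8)])]))
E
```

```text
9.65 [0.52957387 0.35036616 0.12068501] [ 0.35004457 -0.39004784  0.1844722 ] 0.02147785336269979
[(85, 179, 79), (90, 74, 89), (93, 93, 71), (101, 77, 113), (124, 114, 176), (141, 184, 137), (145, 137, 185), (283, 138, 70)] [(85, 176, 75), (89, 75, 92), (93, 92, 71), (100, 75, 111), (125, 122, 183), (141, 184, 136), (145, 136, 185), (195, 174, 100), (205, 108, 168), (323, 168, 112)]
```

View pics/v8.png

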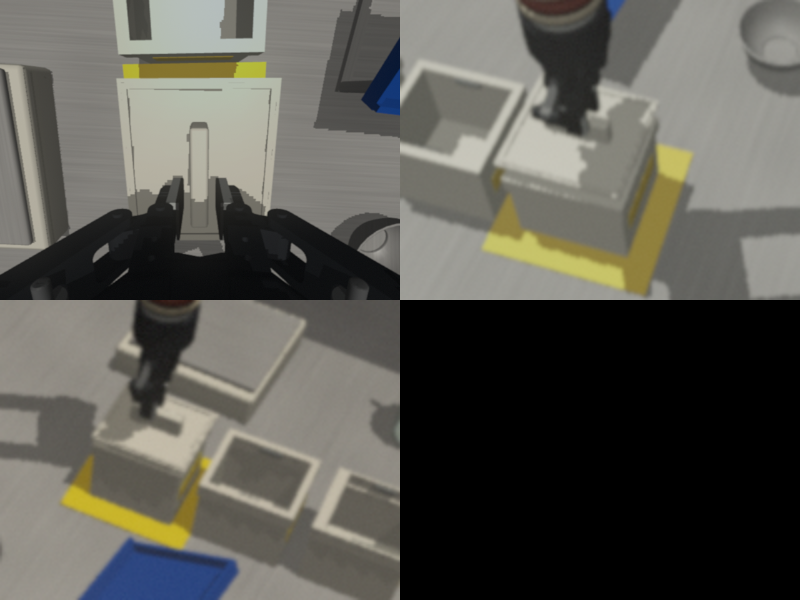

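Call:
{"api": "carry_out", "payload": {
  "series": [
    [6,0,-3,0],
    [0,0,-3,0],
    [0,0,-3,0],
    [0,0,-3,0]
  ]
}}

```text
t: 10.13
tcp_pos: [0.5361, 0.3506, 0.1095]
ee_rot: [3.141, 0.0, 0.053]
contact_force: [-0.1, -0.1, -0.2]
gripper_width: 0.0216
finger_force: 0.0
```

Call:
{"api": "carry_out", "payload": {
  "series": [
    [0,0,-2,0],
    [0,0,-2,0],
    [0,0,0,0]
  ]
}}

```text
t: 10.38
tcp_pos: [0.5357, 0.3506, 0.1053]
ee_rot: [3.141, 0.001, 0.053]
contact_force: [0.3, -0.4, -0.4]
gripper_width: 0.0215
finger_force: 0.0
```

```bash
cat > edge.py <<'E'
from tilt import *
# flange far edge: row at centre, width there -> height of flange, x
def edge(im,o):
    h=cv2.cvtColor(im,cv2.COLOR_BGR2GRAY)
    r=prof(im,290); print('rows',r[:10])
def cols(im,row):
    g=cv2.GaussianBlur(cv2.cvtColor(im,cv2.COLOR_BGR2GRAY),(5,5),0)[row].astype(int);d=np.abs(g[4:]-g[:-4])
    return [(i+2,int(g[i]),int(g[i+4])) for i in range(1,len(d)-1) if d[i]>14 and d[i]>=d[i-1] and d[i]>d[i+1] and 100<i<540]
E
python3 - <<'E'
from edge import *
im=cv2.imread('pics/w8.png')
for r in(128,132,150,170): print(r,cols(im,r))
E
```

```text
128 [(186, 131, 177), (450, 178, 130), (518, 119, 82), (540, 77, 53)]
132 [(186, 129, 174), (450, 175, 130), (517, 121, 82), (539, 76, 52)]
150 [(188, 130, 176), (201, 179, 143), (205, 143, 180), (430, 181, 130), (434, 130, 180), (448, 178, 133), (513, 123, 86)]
170 [(190, 132, 176), (204, 176, 121), (208, 121, 178), (429, 181, 144), (433, 144, 181), (446, 177, 134), (510, 124, 85)]
```

Call:
{"api": "carry_out", "payload": {
  "series": [
    [0,0,-2,0],
    [0,0,-2,0],
    [0,0,0,0]
  ]
}}

```text
t: 10.63
tcp_pos: [0.5359, 0.3506, 0.1017]
ee_rot: [3.141, 0.0, 0.053]
contact_force: [-0.7, -0.2, -0.5]
gripper_width: 0.0212
finger_force: 0.0
```

Call:
{"api": "carry_out", "payload": {
  "series": [
    [0,0,-2,0],
    [0,0,-2,0],
    [0,0,0,0]
  ]
}}

```text
t: 10.88
tcp_pos: [0.5361, 0.3507, 0.0978]
ee_rot: [3.142, 0.0, 0.053]
contact_force: [-0.7, -0.3, 0.8]
gripper_width: 0.0212
finger_force: 0.0
```

```bash
cat >> edge.py <<'E'
def flange(name,full=False):
    o,im=shot('wrist',name);c=ctrl.camera_params('wrist');T=np.array(c['T_tool_cam'])
    rs=[r for r,a,b in prof(im,290) if b-a>25]; print('t',o['t'],'tcp',o['tcp_pos'].round(4),'F',o['contact_force'].round(1),prof(im,290)[:8])
    return o,im
def height(im,o,r,l,rt,r0=None,w=.114):
    c=ctrl.camera_params('wrist');T=np.array(c['T_tool_cam']);D=c['fx']*w/(rt-l);yn=(c['cy']-r)/c['fy']
    p=T@np.array([((l+rt)/2-c['cx'])/c['fx']*D,yn*D,-D,1]);return p[:3]*1000, (o['tcp_pos'][2]-p[2])*1000
E
python3 - <<'E'
from edge import *
o,im=flange('w9.png')
for r in(90,100,110,120,130,140,150,160,180): print(r,cols(im,r))
E
```

```text
t 10.8833 tcp [0.5361 0.3507 0.0978] F [-0.7 -0.3  0.8] [(94, 174, 77), (108, 73, 108), (140, 112, 175), (159, 178, 134), (163, 134, 179), (284, 167, 61)]
90 [(171, 127, 171), (437, 169, 129)]
100 [(185, 109, 88), (214, 86, 70), (398, 85, 117)]
110 [(186, 129, 146), (214, 149, 105), (384, 115, 156), (434, 162, 130), (539, 121, 81)]
120 [(187, 125, 157), (214, 157, 111), (382, 112, 162), (434, 157, 127), (537, 118, 80)]
130 [(188, 127, 156), (214, 157, 111), (378, 112, 162), (433, 159, 129), (535, 123, 82)]
140 [(166, 124, 139), (189, 143, 163), (217, 164, 134), (377, 145, 170), (469, 152, 127), (533, 117, 79)]
150 [(167, 126, 169), (468, 173, 129), (531, 118, 80)]
160 [(168, 125, 169), (184, 173, 152), (188, 152, 168), (360, 143, 175), (411, 178, 162), (447, 158, 135), (452, 137, 175), (467, 173, 131), (529, 119, 81)]
180 [(170, 127, 167), (186, 173, 107), (191, 108, 172), (445, 172, 109), (450, 112, 174), (466, 167, 127), (525, 120, 81)]
```

Call:
{"api": "carry_out", "payload": {
  "series": [
    [0,0,-2,0],
    [0,0,-2,0],
    [0,0,0,0]
  ]
}}

```text
t: 11.18
tcp_pos: [0.5364, 0.3508, 0.0976]
ee_rot: [3.141, 0.0, 0.053]
contact_force: [-7.5, -4.5, 14.0]
gripper_width: 0.0212
finger_force: 6.8
```

Call:
{"api": "carry_out", "payload": {
  "series": [
    [0,0,-2,0],
    [0,0,-2,0],
    [0,0,0,0]
  ]
}}

```text
t: 11.43
tcp_pos: [0.5364, 0.3509, 0.0975]
ee_rot: [3.141, 0.0, 0.053]
contact_force: [-14.9, -7.8, 29.5]
gripper_width: 0.0213
finger_force: 14.4
```

Call:
{"api": "carry_out", "payload": {
  "series": [
    [0,0,4,0],
    [0,0,4,0],
    [0,0,3,0]
  ]
}}

```text
t: 11.68
tcp_pos: [0.5362, 0.3507, 0.1014]
ee_rot: [-3.141, -0.0, 0.053]
contact_force: [0.4, -0.7, -0.2]
gripper_width: 0.0213
finger_force: 0.0
```

Call:
{"api": "carry_out", "payload": {
  "series": [
    [0,0,0,0],
    [0,0,0,0],
    [0,0,0,0],
    [0,0,2,0],
    [-1,2,0,0],
    [-2,3,0,0],
    [0,0,-2,0],
    [0,0,-2,0],
    [0,0,0,0]
  ],
  "jaw": 1,
  "newtons": 20
}}

```text
t: 12.43
tcp_pos: [0.5325, 0.3563, 0.1015]
ee_rot: [-3.141, 0.001, 0.053]
contact_force: [-7.8, -1.5, 11.1]
gripper_width: 0.0116
finger_force: 22.6
```

Call:
{"api": "carry_out", "payload": {
  "series": [
    [0,0,0,0],
    [0,0,0,0],
    [0,0,0,0]
  ],
  "jaw": 0.75
}}

```text
t: 12.68
tcp_pos: [0.5328, 0.3557, 0.0984]
ee_rot: [3.141, 0.001, 0.053]
contact_force: [-0.5, 0.8, 0.3]
gripper_width: 0.0212
finger_force: 0.0
```

```bash
python3 - <<'E'
from edge import *
o,im=flange('w10.png')
for r in(84,88,92,135,140,145,150,155,160): print(r,cols(im,r))
E
```

```text
t 12.6833 tcp [0.5328 0.3557 0.0984] F [-0.5  0.8  0.3] [(87, 172, 72), (91, 72, 89), (95, 89, 68), (103, 72, 108), (141, 113, 177), (160, 179, 128), (165, 128, 180), (284, 169, 62)]
84 [(183, 127, 171)]
88 [(183, 126, 143), (439, 84, 111)]
92 [(195, 105, 80), (389, 86, 70), (411, 81, 112)]
135 [(196, 128, 158), (224, 160, 114), (385, 113, 163), (439, 161, 133), (541, 115, 79)]
140 [(197, 137, 162), (225, 163, 124), (384, 128, 167), (440, 162, 139), (539, 120, 81)]
145 [(167, 131, 174), (468, 173, 128), (538, 121, 82)]
150 [(167, 127, 171), (467, 175, 131), (537, 122, 83)]
155 [(168, 129, 173), (467, 173, 129), (536, 121, 83)]
160 [(168, 130, 171), (185, 173, 154), (302, 163, 180), (450, 153, 176), (466, 174, 132), (535, 123, 83)]
```

Call:
{"api": "carry_out", "payload": {
  "series": [
    [0,1,-2,0],
    [0,0,-2,0],
    [0,0,-2,0],
    [0,0,-1,0],
    [0,0,0,0]
  ]
}}

```text
t: 13.15
tcp_pos: [0.5332, 0.3562, 0.0975]
ee_rot: [3.14, 0.001, 0.053]
contact_force: [-12.2, -8.6, 24.6]
gripper_width: 0.0215
finger_force: 12.0
```

Call:
{"api": "carry_out", "payload": {
  "series": [
    [0,0,4,0],
    [0,0,4,0],
    [0,0,0,0]
  ]
}}

```text
t: 13.4
tcp_pos: [0.5335, 0.3569, 0.1006]
ee_rot: [-3.141, -0.001, 0.052]
contact_force: [0.5, 0.0, 0.0]
gripper_width: 0.0213
finger_force: 0.0
```

Call:
{"api": "carry_out", "payload": {
  "series": [
    [0,0,0,0],
    [0,0,0,0],
    [0,0,0,0],
    [0,0,15,0],
    [0,0,30,0],
    [0,0,30,0],
    [0,-20,25,0],
    [0,-34,10,0],
    [0,-34,0,0],
    [0,-34,0,0]
  ],
  "jaw": 1,
  "newtons": 35
}}

```text
t: 14.23
tcp_pos: [0.5334, 0.2339, 0.2122]
ee_rot: [-3.141, -0.003, 0.054]
contact_force: [0.3, -0.0, -1.1]
gripper_width: 0.0114
finger_force: 34.3
```

Call:
{"api": "carry_out", "payload": {
  "series": [
    [-5,-34,0,-0.5],
    [-5,-34,0,-0.5],
    [-5,-34,0,-0.5],
    [-5,-34,0,-0.5],
    [-5,-34,0,-0.5],
    [-5,-34,0,-0.5],
    [-5,-34,0,-0.5],
    [-5,-34,0,-0.5],
    [-5,-34,0,-0.5],
    [-5,-34,0,-0.5]
  ]
}}

```text
t: 15.07
tcp_pos: [0.4823, -0.1067, 0.2105]
ee_rot: [-3.142, -0.0, -0.035]
contact_force: [1.2, -1.0, -0.6]
gripper_width: 0.0111
finger_force: 34.3
```

Call:
{"api": "carry_out", "payload": {
  "series": [
    [-7,-34,0,0],
    [-7,-34,0,0],
    [-8,-34,0,0],
    [-8,-34,0,0],
    [-8,-34,-10,0],
    [-8,-34,-20,0],
    [-2,-7,-30,0],
    [0,0,-35,0],
    [0,0,-35,0],
    [0,0,-30,0]
  ]
}}

```text
t: 15.9
tcp_pos: [0.4342, -0.316, 0.0481]
ee_rot: [-3.14, 0.001, -0.036]
contact_force: [-0.2, -0.1, -1.7]
gripper_width: 0.0114
finger_force: 34.4
```

Call:
{"api": "carry_out", "payload": {
  "series": [
    [0,0,-20,0],
    [0,0,-12,0],
    [0,0,-6,0],
    [0,0,0,0]
  ]
}}

```text
t: 16.23
tcp_pos: [0.4347, -0.3158, 0.0113]
ee_rot: [-3.14, 0.001, -0.035]
contact_force: [-0.4, 0.3, -0.8]
gripper_width: 0.0113
finger_force: 34.4
```

Call:
{"api": "carry_out", "payload": {
  "series": [
    [0,0,-5,0],
    [0,0,-4,0],
    [0,0,0,0]
  ]
}}

```text
t: 16.48
tcp_pos: [0.4356, -0.3166, 0.0037]
ee_rot: [3.141, -0.001, -0.035]
contact_force: [-0.2, 0.0, -0.7]
gripper_width: 0.0112
finger_force: 34.4
```

Call:
{"api": "carry_out", "payload": {
  "series": [
    [0,0,0,0],
    [0,0,0,0],
    [0,0,0,0],
    [0,0,20,0],
    [0,0,35,0],
    [0,0,40,0],
    [0,0,40,0],
    [0,0,40,0],
    [10,20,25,-0.5],
    [20,34,0,-0.5]
  ],
  "jaw": 0.6
}}

```text
t: 17.32
tcp_pos: [0.4677, -0.2665, 0.2123]
ee_rot: [3.132, -0.012, -0.058]
contact_force: [1.0, -0.8, 0.8]
gripper_width: 0.0343
finger_force: 0.0
```

Call:
{"api": "carry_out", "payload": {
  "series": [
    [22,34,0,-0.5],
    [22,34,0,0],
    [22,34,0,0],
    [22,34,0,0],
    [22,34,0,0],
    [22,34,0,0],
    [22,30,0,0],
    [10,20,0,0],
    [0,0,0,0]
  ]
}}

```text
t: 18.07
tcp_pos: [0.6306, -0.0043, 0.2032]
ee_rot: [-3.14, -0.001, -0.056]
contact_force: [0.1, 0.4, 0.2]
gripper_width: 0.0344
finger_force: 0.0
```

```bash
python3 - <<'E'
from edge import *
o,im=shot('wrist','w11.png');print(o['t'],o['tcp_pos'],o['ee_rot'])
print(prof(im,320))
for r in(170,190,200,215,225,235): print(r,cols(im,r))
_,b=shot('scene','c11.png')
E
```

```text
18.0667 [ 0.63063502 -0.00429621  0.20323605] [-3.14013820e+00 -8.28368052e-04 -5.60474331e-02]
[(105, 173, 91), (128, 87, 71), (142, 104, 192), (156, 206, 171), (160, 171, 206), (187, 207, 185), (211, 192, 230), (215, 230, 209), (290, 200, 85), (296, 74, 113)]
170 [(231, 91, 194), (240, 204, 173), (245, 174, 205), (399, 204, 172), (403, 172, 205), (412, 199, 99), (432, 87, 71), (445, 92, 194), (449, 194, 168), (453, 168, 205)]
190 [(235, 100, 197), (243, 204, 185), (247, 185, 205), (312, 206, 177), (331, 179, 207), (396, 205, 178), (400, 178, 206), (408, 202, 104), (428, 89, 73), (440, 95, 196), (444, 196, 174), (447, 170, 205), (518, 205, 170), (537, 189, 205)]
200 [(236, 91, 191), (245, 204, 186), (249, 186, 205), (310, 207, 169), (315, 168, 187), (332, 173, 207), (394, 206, 177), (398, 177, 206), (407, 190, 94), (426, 89, 74), (437, 87, 192), (441, 192, 173), (445, 173, 206), (513, 196, 121), (527, 118, 169)]
215 [(239, 97, 198), (247, 205, 186), (251, 186, 206), (310, 207, 173), (314, 173, 216), (329, 216, 186), (333, 186, 208), (392, 206, 182), (396, 182, 206), (404, 193, 96), (420, 90, 75), (433, 86, 189), (441, 177, 206), (508, 159, 104), (537, 120, 206)]
225 [(241, 102, 201), (248, 205, 187), (252, 187, 206), (308, 206, 152), (313, 150, 202), (328, 208, 183), (332, 183, 207), (390, 207, 184), (394, 184, 206), (402, 195, 97), (418, 90, 75), (431, 94, 196), (438, 176, 206), (501, 191, 134), (532, 114, 184)]
235 [(242, 92, 194), (250, 205, 187), (254, 187, 205), (308, 206, 155), (313, 151, 201), (328, 207, 183), (332, 183, 207), (388, 207, 187), (392, 187, 206), (400, 195, 97), (416, 90, 75), (428, 87, 191), (435, 179, 205), (497, 191, 132), (527, 110, 182)]
```

Call:
{"api": "carry_out", "payload": {
  "series": [
    [0,0,-30,0],
    [0,0,-30,0],
    [0,0,-25,0],
    [0,0,-10,0],
    [0,0,-5,0],
    [0,0,-4,0],
    [0,0,0,0]
  ]
}}

```text
t: 18.75
tcp_pos: [0.6296, -0.009, 0.1]
ee_rot: [3.141, -0.001, -0.062]
contact_force: [-0.2, -0.4, 0.6]
gripper_width: 0.034
finger_force: 0.0
```

Call:
{"api": "carry_out", "payload": {
  "series": [
    [0,0,-3,0],
    [0,0,0,0]
  ]
}}

```text
t: 18.92
tcp_pos: [0.6301, -0.0085, 0.0975]
ee_rot: [3.141, -0.002, -0.061]
contact_force: [-0.2, 0.0, 0.1]
gripper_width: 0.034
finger_force: 0.0
```

Call:
{"api": "carry_out", "payload": {
  "series": [
    [0,2,0,0],
    [0,0,0,0],
    [0,0,0,0],
    [0,0,0,0],
    [0,0,10,0],
    [0,0,25,0],
    [0,0,35,0],
    [0,10,35,0],
    [0,20,15,0],
    [0,30,0,0]
  ],
  "jaw": 1,
  "newtons": 35
}}

```text
t: 19.75
tcp_pos: [0.6321, 0.0524, 0.2231]
ee_rot: [3.141, -0.01, -0.064]
contact_force: [0.8, 1.7, -1.0]
gripper_width: 0.0114
finger_force: 34.3
```

Call:
{"api": "carry_out", "payload": {
  "series": [
    [-12,33,0,0.7],
    [-12,33,0,0.7],
    [-12,33,0,0.7],
    [-12,33,0,0.7],
    [-12,33,0,0.7],
    [-12,33,0,0.7],
    [-12,33,0,0.7],
    [-12,33,0,0.7],
    [-12,28,0,0.7],
    [0,0,0,0]
  ]
}}

```text
t: 20.58
tcp_pos: [0.5183, 0.3501, 0.216]
ee_rot: [-3.14, 0.002, 0.055]
contact_force: [0.9, -0.5, -0.8]
gripper_width: 0.0115
finger_force: 34.4
```

```bash
python3 - <<'E'
from edge import *
o,im=flange('w12.png');print(o['ee_rot'])
print(prof(im,320))
for r in(40,60,80,100,150,170): print(r,cols(im,r))
E
```

```text
t 20.5833 tcp [0.5183 0.3501 0.216 ] F [ 0.9 -0.5 -0.8] [(3, 135, 199), (87, 195, 91), (93, 92, 76), (98, 78, 119), (122, 123, 193), (127, 198, 129), (136, 107, 131), (139, 128, 146)]
[-3.13962468e+00  1.72278539e-03  5.50259942e-02]
[(4, 137, 200), (87, 192, 88), (93, 93, 77), (98, 80, 121), (122, 126, 196), (127, 194, 126), (136, 109, 131), (139, 128, 146), (145, 149, 165), (168, 164, 123), (172, 123, 164), (220, 166, 145), (270, 155, 196), (276, 197, 169), (328, 160, 115)]
40 [(231, 143, 193), (245, 197, 97), (262, 94, 195), (350, 194, 133), (365, 123, 82), (377, 89, 194), (391, 197, 143), (488, 135, 93), (506, 87, 64), (510, 64, 87), (523, 91, 116)]
60 [(233, 147, 197), (247, 188, 87), (263, 93, 195), (346, 200, 136), (364, 126, 84), (376, 84, 188), (390, 199, 148), (483, 133, 92), (501, 89, 65), (506, 66, 88)]
80 [(234, 142, 194), (390, 193, 142), (480, 134, 92), (497, 90, 65), (501, 65, 88), (533, 84, 36)]
100 [(114, 150, 127), (228, 145, 168), (247, 169, 119), (366, 130, 181), (401, 181, 143), (474, 136, 94), (492, 88, 65), (496, 65, 87), (524, 81, 35), (538, 34, 58)]
150 [(104, 97, 181), (121, 160, 105), (143, 82, 156), (495, 157, 92), (513, 81, 49), (519, 47, 64)]
170 [(106, 98, 182), (123, 157, 102), (146, 84, 137), (167, 165, 113), (172, 111, 161), (466, 148, 107), (471, 110, 164), (488, 160, 96)]
```

Call:
{"api": "carry_out", "payload": {
  "series": [
    [1,5,-25,0],
    [1,0,-30,0],
    [0,0,-25,0],
    [0,0,-10,0],
    [0,0,-5,0],
    [0,0,0,0]
  ]
}}

```text
t: 21.13
tcp_pos: [0.5234, 0.3497, 0.1214]
ee_rot: [3.141, 0.001, 0.048]
contact_force: [0.4, 0.5, -0.9]
gripper_width: 0.0113
finger_force: 34.6
```

Call:
{"api": "carry_out", "payload": {
  "series": [
    [0,0,-2,0],
    [0,0,-2,0],
    [0,0,-2,0],
    [0,0,0,0]
  ]
}}

```text
t: 21.47
tcp_pos: [0.5257, 0.3512, 0.1195]
ee_rot: [-3.14, -0.006, 0.049]
contact_force: [-0.6, -0.8, 8.2]
gripper_width: 0.0111
finger_force: 36.9
```

Call:
{"api": "carry_out", "payload": {
  "series": [
    [0,0,5,0],
    [0,0,3,0],
    [-3,4,0,0],
    [0,0,0,0],
    [0,0,0,0]
  ]
}}

```text
t: 21.88
tcp_pos: [0.5196, 0.3549, 0.1225]
ee_rot: [3.141, 0.001, 0.05]
contact_force: [0.0, 0.5, -1.6]
gripper_width: 0.0114
finger_force: 34.7
```

```bash
python3 - <<'E'
from edge import *
o,im=flange('w13.png');print(o['ee_rot'])
for r in range(30,140,8): print(r,cols(im,r))
E
```

```text
t 21.8833 tcp [0.5196 0.3549 0.1225] F [ 0.   0.5 -1.6] [(64, 183, 76), (72, 75, 98), (76, 98, 71), (87, 74, 114), (118, 124, 190), (125, 187, 113), (132, 123, 97), (137, 98, 128)]
[3.14138283e+00 7.12095205e-04 4.95367135e-02]
30 [(195, 136, 187), (216, 187, 85), (248, 93, 190), (358, 186, 140), (384, 122, 80), (415, 91, 190), (435, 191, 139)]
38 [(196, 142, 188), (217, 179, 77), (248, 86, 186), (360, 189, 137), (384, 136, 111), (414, 132, 188), (435, 189, 137)]
46 [(197, 140, 188), (435, 185, 136), (540, 130, 88)]
54 [(197, 132, 182), (434, 190, 138), (539, 128, 87)]
62 [(198, 135, 184), (431, 100, 131), (537, 132, 90)]
70 [(206, 123, 87), (406, 80, 116), (536, 124, 85)]
78 [(228, 133, 91), (397, 89, 130), (534, 127, 87)]
86 [(228, 130, 91), (385, 107, 153), (433, 166, 137), (530, 130, 88)]
94 [(202, 134, 168), (228, 170, 119), (384, 119, 175), (432, 173, 138), (529, 125, 86)]
102 [(203, 134, 168), (228, 169, 119), (383, 121, 169), (431, 173, 141), (527, 127, 86)]
110 [(204, 136, 169), (228, 169, 125), (380, 119, 174), (431, 172, 138), (526, 125, 86)]
118 [(204, 135, 169), (231, 175, 143), (430, 189, 139), (524, 127, 86)]
126 [(204, 133, 181), (236, 188, 147), (347, 143, 121), (391, 113, 80), (398, 86, 188), (430, 188, 138), (522, 129, 90)]
134 [(205, 136, 182), (237, 182, 86), (245, 79, 101), (381, 105, 80), (398, 90, 189), (429, 189, 142), (521, 129, 87)]
```

Call:
{"api": "carry_out", "payload": {
  "series": [
    [0,1,-2,0],
    [0,0,-2,0],
    [0,0,-2,0],
    [0,0,0,0]
  ]
}}

```text
t: 22.27
tcp_pos: [0.5212, 0.3559, 0.1192]
ee_rot: [-3.141, -0.002, 0.049]
contact_force: [-1.4, -2.8, 6.1]
gripper_width: 0.0114
finger_force: 36.0
```

Call:
{"api": "carry_out", "payload": {
  "series": [
    [0,0,0,0],
    [0,0,0,0],
    [0,0,0,0],
    [0,0,0,0]
  ],
  "jaw": 0.75
}}

```text
t: 22.6
tcp_pos: [0.5199, 0.3556, 0.1165]
ee_rot: [3.141, 0.001, 0.049]
contact_force: [-0.4, -0.0, -0.4]
gripper_width: 0.0217
finger_force: 0.0
```

```bash
python3 - <<'E'
from edge import *
o,im=flange('w14.png');print(o['ee_rot'])
for r in list(range(112,160,6))+[180]: print(r,cols(im,r))
E
```

```text
t 22.6 tcp [0.5199 0.3556 0.1165] F [-0.4 -0.  -0.4] [(62, 171, 72), (70, 70, 95), (74, 95, 68), (87, 75, 110), (104, 114, 176), (121, 180, 134), (125, 134, 179), (283, 151, 66)]
[3.14128720e+00 7.42671682e-04 4.91246517e-02]
112 [(193, 126, 170), (434, 163, 130), (531, 114, 78)]
118 [(194, 131, 174), (208, 176, 139), (212, 139, 160), (468, 169, 128), (529, 119, 81)]
124 [(194, 130, 174), (208, 176, 141), (212, 141, 177), (467, 172, 128), (528, 120, 81)]
130 [(194, 131, 173), (208, 176, 141), (212, 141, 177), (374, 154, 138), (379, 136, 121), (466, 172, 126), (527, 120, 81)]
136 [(194, 127, 172), (208, 176, 141), (212, 141, 177), (447, 174, 127), (451, 127, 175), (465, 172, 128), (526, 119, 81)]
142 [(194, 131, 171), (208, 175, 143), (212, 143, 176), (446, 176, 129), (450, 129, 175), (464, 172, 129), (525, 118, 81)]
148 [(194, 127, 169), (208, 175, 143), (212, 143, 176), (445, 176, 128), (449, 128, 175), (463, 172, 128), (524, 118, 81)]
154 [(195, 132, 173), (208, 175, 146), (213, 147, 176), (444, 175, 128), (448, 128, 174), (462, 171, 130), (522, 119, 81)]
180 [(195, 128, 169), (209, 174, 135), (213, 135, 174), (315, 173, 142), (337, 160, 175), (440, 175, 134), (444, 134, 173), (458, 168, 127), (517, 118, 81)]
```

Call:
{"api": "carry_out", "payload": {
  "series": [
    [8,0,-4,0],
    [7,0,-4,0],
    [0,0,-3,0],
    [0,0,0,0]
  ]
}}

```text
t: 22.98
tcp_pos: [0.535, 0.3552, 0.1045]
ee_rot: [3.141, 0.002, 0.049]
contact_force: [0.6, 0.7, -0.1]
gripper_width: 0.0213
finger_force: 0.0
```

Call:
{"api": "carry_out", "payload": {
  "series": [
    [0,0,0,0],
    [0,0,0,0],
    [0,0,0,0],
    [0,0,2,0],
    [0,0,0,0],
    [0,0,-2,0],
    [0,0,-1,0],
    [0,0,0,0]
  ],
  "jaw": 1,
  "newtons": 20
}}

```text
t: 23.65
tcp_pos: [0.5352, 0.3558, 0.1052]
ee_rot: [-3.141, -0.0, 0.049]
contact_force: [0.5, 0.2, -0.3]
gripper_width: 0.0117
finger_force: 28.1
```

Call:
{"api": "carry_out", "payload": {
  "series": [
    [0,0,0,0],
    [0,0,0,0],
    [0,0,0,0]
  ],
  "jaw": 0.75
}}

```text
t: 23.9
tcp_pos: [0.5353, 0.3558, 0.1052]
ee_rot: [-3.141, -0.0, 0.049]
contact_force: [-0.4, -0.7, 0.6]
gripper_width: 0.0216
finger_force: 0.0
```

```bash
python3 - <<'E'
from edge import *
o,im=flange('w15.png');print(o['ee_rot'])
for r in list(range(80,160,8))+[180]: print(r,cols(im,r))
E
```

```text
t 23.9 tcp [0.5353 0.3558 0.1052] F [-0.4 -0.7  0.6] [(95, 175, 77), (108, 72, 109), (144, 112, 176), (161, 180, 151), (165, 151, 180), (284, 166, 57)]
[-3.14142632e+00 -2.94536955e-04  4.91273219e-02]
80 [(187, 125, 171), (444, 175, 130)]
88 [(188, 128, 171), (443, 179, 131)]
96 [(189, 128, 154), (433, 98, 121)]
104 [(224, 122, 86), (395, 88, 118), (541, 123, 83)]
112 [(197, 133, 158), (224, 159, 112), (390, 123, 160), (438, 161, 131), (539, 122, 83)]
120 [(197, 125, 156), (224, 159, 112), (387, 113, 164), (437, 162, 131), (538, 117, 80)]
128 [(198, 128, 157), (224, 159, 112), (384, 114, 163), (437, 160, 130), (536, 124, 83)]
136 [(199, 128, 158), (227, 159, 113), (383, 113, 163), (436, 161, 129), (534, 120, 83)]
144 [(175, 127, 143), (200, 146, 161), (227, 162, 139), (382, 141, 165), (436, 162, 147), (463, 144, 127), (533, 119, 81)]
152 [(176, 129, 173), (462, 173, 128), (531, 122, 83)]
180 [(179, 130, 173), (193, 175, 135), (197, 135, 175), (440, 177, 125), (445, 124, 176), (459, 174, 132), (526, 124, 85)]
```

Call:
{"api": "carry_out", "payload": {
  "series": [
    [0,1,-3,0],
    [0,0,-3,0],
    [0,0,-3,0],
    [0,0,-2,0],
    [0,0,-2,0],
    [0,0,-1,0],
    [0,0,0,0]
  ]
}}

```text
t: 24.53
tcp_pos: [0.5356, 0.357, 0.0972]
ee_rot: [3.141, -0.0, 0.05]
contact_force: [-12.7, -6.6, 24.4]
gripper_width: 0.0208
finger_force: 12.3
```

Call:
{"api": "carry_out", "payload": {
  "series": [
    [0,0,4,0],
    [0,0,4,0],
    [0,0,2,0]
  ]
}}

```text
t: 24.78
tcp_pos: [0.5352, 0.3568, 0.1012]
ee_rot: [-3.141, -0.0, 0.049]
contact_force: [-0.0, -0.6, 0.1]
gripper_width: 0.0215
finger_force: 0.0
```

Call:
{"api": "carry_out", "payload": {
  "series": [
    [0,0,0,0],
    [0,0,0,0],
    [0,0,0,0],
    [0,0,15,0],
    [0,0,30,0],
    [0,0,30,0],
    [0,-20,25,0],
    [0,-34,10,0],
    [0,-34,0,0],
    [0,-34,0,0]
  ],
  "jaw": 1,
  "newtons": 35
}}

```text
t: 25.62
tcp_pos: [0.5354, 0.2339, 0.2128]
ee_rot: [-3.141, -0.002, 0.05]
contact_force: [-0.3, -0.2, -1.2]
gripper_width: 0.0112
finger_force: 38.3
```

Call:
{"api": "carry_out", "payload": {
  "series": [
    [0,-34,0,-0.5],
    [0,-34,0,-0.5],
    [0,-34,0,-0.5],
    [0,-34,0,-0.5],
    [0,-34,0,-0.5],
    [0,-34,0,-0.5],
    [0,-34,0,-0.5],
    [0,-34,0,-0.5],
    [5,-34,0,-0.5],
    [5,-34,0,-0.5]
  ]
}}

```text
t: 26.45
tcp_pos: [0.5446, -0.1068, 0.2112]
ee_rot: [-3.141, 0.0, -0.039]
contact_force: [1.0, -0.3, -1.0]
gripper_width: 0.0112
finger_force: 38.2
```

Call:
{"api": "carry_out", "payload": {
  "series": [
    [6,-34,0,0],
    [6,-34,0,0],
    [6,-34,0,0],
    [6,-34,0,0],
    [6,-34,0,0],
    [6,-34,0,0],
    [4,-12,0,0],
    [0,0,-30,0],
    [0,0,-30,0],
    [0,0,0,0]
  ]
}}

```text
t: 27.28
tcp_pos: [0.5813, -0.3187, 0.1431]
ee_rot: [-3.134, 0.011, -0.039]
contact_force: [-1.6, 0.6, -3.9]
gripper_width: 0.0115
finger_force: 38.2
```

```bash
python3 - <<'E'
from h import *
im=cv2.imread('pics/c11.png');h=cv2.cvtColor(im,cv2.COLOR_BGR2HSV)
poly=np.array([[211,300],[318,366],[276,424],[166,348]])
reg=np.zeros(im.shape[:2],np.uint8);cv2.fillPoly(reg,[poly],255)
m=cv2.inRange(h,(12,8,120),(40,90,255))&reg
c=max(cv2.findContours(m,0,2)[0],key=cv2.contourArea);q=cv2.approxPolyN(cv2.convexHull(c),4).reshape(-1,2)
print(cv2.contourArea(c),[(p.tolist(),onz('scene',*p,.025)[:2].round(3).tolist()) for p in q])
E
```

```text
2947.5 [([259, 335], [0.507, -0.251]), ([224, 380], [0.503, -0.378]), ([176, 347], [0.366, -0.373]), ([210, 307], [0.369, -0.253])]
```

Call:
{"api": "carry_out", "payload": {
  "series": [
    [3,-1,-25,0],
    [0,0,-35,0],
    [0,0,-35,0],
    [0,0,-20,0],
    [0,0,-12,0],
    [0,0,-6,0],
    [0,0,-4,0],
    [0,0,-2,0],
    [0,0,0,0]
  ]
}}

```text
t: 28.03
tcp_pos: [0.5892, -0.3229, 0.0138]
ee_rot: [3.14, -0.002, -0.038]
contact_force: [-0.0, -0.1, -1.8]
gripper_width: 0.0112
finger_force: 38.2
```

Call:
{"api": "carry_out", "payload": {
  "series": [
    [0,0,0,0],
    [0,0,0,0],
    [0,0,0,0],
    [0,0,20,0],
    [0,0,35,0],
    [0,0,40,0],
    [0,0,40,0],
    [0,0,40,0],
    [5,20,20,-0.7],
    [5,34,0,-0.7]
  ],
  "jaw": 0.6
}}

```text
t: 28.87
tcp_pos: [0.6012, -0.2723, 0.2167]
ee_rot: [3.134, -0.013, -0.067]
contact_force: [1.6, -0.6, 0.4]
gripper_width: 0.0345
finger_force: 0.0
```

Call:
{"api": "carry_out", "payload": {
  "series": [
    [8,34,0,0],
    [8,34,0,0],
    [8,34,0,0],
    [4,22,0,0],
    [0,0,0,0],
    [0,0,0,0],
    [0,0,0,0]
  ]
}}

```text
t: 29.45
tcp_pos: [0.6262, -0.1449, 0.2075]
ee_rot: [3.141, -0.001, -0.063]
contact_force: [-0.6, 0.7, -0.3]
gripper_width: 0.0339
finger_force: 0.0
```

```bash
python3 - <<'E'
from edge import *
o,im=shot('wrist','w16.png');print(o['t'],o['tcp_pos'],o['ee_rot'])
print(prof(im,320))
for r in(215,225,235,250): print(r,cols(im,r))
E
```

```text
29.45 [ 0.62616524 -0.1449172   0.20754772] [ 3.14081071e+00 -5.98013541e-04 -6.27837101e-02]
[(113, 156, 81), (135, 84, 69), (148, 80, 175), (162, 197, 164), (166, 164, 198), (194, 196, 166), (216, 165, 186), (293, 151, 70), (298, 68, 108)]
215 [(231, 94, 193), (239, 197, 176), (243, 176, 197), (301, 198, 170), (305, 170, 188), (318, 187, 167), (322, 167, 199), (382, 198, 183), (386, 183, 198), (394, 185, 84), (402, 90, 160), (412, 158, 106), (428, 70, 125), (436, 129, 93), (444, 99, 207), (450, 204, 225), (495, 213, 124), (511, 105, 206)]
225 [(233, 96, 193), (240, 197, 175), (244, 175, 197), (300, 197, 156), (304, 156, 197), (318, 200, 176), (322, 176, 199), (380, 198, 182), (384, 182, 198), (392, 192, 86), (401, 96, 166), (412, 157, 99), (427, 68, 122), (436, 121, 91), (443, 95, 197), (449, 193, 224), (494, 214, 124), (510, 107, 209)]
235 [(235, 96, 194), (242, 197, 175), (246, 175, 197), (300, 199, 158), (305, 161, 199), (318, 199, 175), (322, 175, 199), (390, 194, 89), (399, 94, 168), (412, 160, 94), (427, 71, 126), (435, 125, 93), (442, 92, 192), (448, 183, 224), (494, 213, 108), (509, 109, 212)]
250 [(237, 86, 183), (245, 196, 174), (249, 174, 197), (301, 198, 166), (305, 166, 197), (318, 198, 174), (322, 174, 199), (376, 198, 171), (381, 171, 196), (388, 190, 86), (396, 92, 165), (410, 160, 107), (426, 70, 125), (433, 121, 92), (441, 92, 203), (447, 204, 224), (491, 213, 128), (507, 104, 206)]
```

Call:
{"api": "carry_out", "payload": {
  "series": [
    [-4,4,-30,0],
    [0,0,-30,0],
    [0,0,-28,0],
    [0,0,-10,0],
    [0,0,-5,0],
    [0,0,-4,0],
    [0,0,0,0]
  ]
}}

```text
t: 30.08
tcp_pos: [0.6227, -0.1411, 0.101]
ee_rot: [3.141, -0.001, -0.063]
contact_force: [-0.5, 0.4, -0.3]
gripper_width: 0.0343
finger_force: 0.0
```

Call:
{"api": "carry_out", "payload": {
  "series": [
    [0,0,-2,0],
    [0,0,0,0]
  ]
}}

```text
t: 30.25
tcp_pos: [0.6232, -0.1408, 0.0998]
ee_rot: [3.141, -0.003, -0.063]
contact_force: [0.5, -0.7, -0.0]
gripper_width: 0.0342
finger_force: 0.0
```

Call:
{"api": "carry_out", "payload": {
  "series": [
    [0,0,0,0],
    [0,0,0,0],
    [0,0,0,0],
    [0,0,0,0],
    [0,0,10,0],
    [0,0,25,0],
    [0,0,35,0],
    [0,10,35,0],
    [-10,30,10,0],
    [-10,34,0,0]
  ],
  "jaw": 1,
  "newtons": 35
}}

```text
t: 31.08
tcp_pos: [0.6044, -0.0674, 0.219]
ee_rot: [3.14, -0.009, -0.065]
contact_force: [0.0, 0.8, -0.6]
gripper_width: 0.011
finger_force: 34.3
```

Call:
{"api": "carry_out", "payload": {
  "series": [
    [-8,34,0,0.7],
    [-8,34,0,0.7],
    [-8,34,0,0.7],
    [-8,34,0,0.7],
    [-8,34,0,0.7],
    [-8,34,0,0.7],
    [-8,34,0,0.7],
    [-8,34,0,0.7],
    [-8,34,0,0.5],
    [-8,34,0,0.5]
  ]
}}

```text
t: 31.92
tcp_pos: [0.5211, 0.2752, 0.2132]
ee_rot: [3.141, 0.0, 0.053]
contact_force: [0.3, 0.4, -0.9]
gripper_width: 0.0114
finger_force: 34.2
```

Call:
{"api": "carry_out", "payload": {
  "series": [
    [0,34,0,0],
    [0,34,0,0],
    [0,15,0,0],
    [0,0,0,0],
    [0,0,0,0],
    [0,0,0,0]
  ]
}}

```text
t: 32.42
tcp_pos: [0.5222, 0.3557, 0.2129]
ee_rot: [3.141, 0.001, 0.052]
contact_force: [0.2, -1.3, -2.4]
gripper_width: 0.0111
finger_force: 34.4
```

Call:
{"api": "carry_out", "payload": {
  "series": [
    [-2,1,-25,0],
    [0,0,-30,0],
    [0,0,-20,0],
    [0,0,-10,0],
    [0,0,-4,0],
    [0,0,0,0],
    [0,0,0,0]
  ]
}}

```text
t: 33.0
tcp_pos: [0.5212, 0.3576, 0.1256]
ee_rot: [-3.141, -0.002, 0.052]
contact_force: [0.5, -0.6, -0.9]
gripper_width: 0.0111
finger_force: 34.4
```

```bash
python3 - <<'E'
from edge import *
o,im=flange('w17.png');print(o['ee_rot'])
for r in range(46,200,14): print(r,cols(im,r))
E
```

```text
t 33.0 tcp [0.5212 0.3576 0.1256] F [ 0.5 -0.6 -0.9] [(69, 188, 82), (76, 76, 100), (80, 100, 72), (91, 77, 116), (121, 118, 185), (129, 190, 121), (136, 124, 107), (140, 107, 127)]
[-3.14076920e+00 -1.96149568e-03  5.18244922e-02]
46 [(205, 143, 191), (225, 191, 92), (254, 106, 192), (363, 195, 173), (439, 188, 139)]
60 [(206, 137, 188), (438, 189, 139), (539, 136, 93)]
74 [(213, 123, 86), (410, 79, 105), (427, 117, 136), (537, 128, 87)]
88 [(233, 131, 92), (393, 105, 142), (531, 134, 93)]
102 [(208, 134, 169), (233, 172, 120), (387, 120, 177), (434, 175, 139), (529, 127, 87)]
116 [(209, 136, 168), (236, 169, 120), (383, 120, 175), (433, 174, 137), (526, 128, 88)]
130 [(211, 137, 183), (244, 187, 135), (395, 116, 80), (402, 86, 188), (433, 191, 141), (524, 125, 86)]
144 [(213, 145, 161), (244, 162, 127), (259, 121, 136), (401, 123, 159), (433, 160, 143), (521, 131, 89)]
158 [(148, 133, 158), (490, 157, 137), (518, 131, 90)]
172 [(153, 137, 159), (170, 159, 115), (463, 128, 112), (468, 114, 160), (485, 159, 136), (515, 133, 93)]
186 [(103, 74, 126), (157, 135, 157), (174, 159, 112), (178, 112, 160), (459, 158, 106), (464, 105, 160), (481, 157, 134), (511, 126, 90)]
```

Call:
{"api": "carry_out", "payload": {
  "series": [
    [-1,-1.5,-2,0],
    [0,0,-3,0],
    [0,0,-2,0],
    [0,0,0,0],
    [0,0,0,0]
  ]
}}

```text
t: 33.47
tcp_pos: [0.519, 0.3562, 0.1169]
ee_rot: [3.141, 0.0, 0.053]
contact_force: [0.5, -0.7, -2.1]
gripper_width: 0.0112
finger_force: 34.4
```

Call:
{"api": "carry_out", "payload": {
  "series": [
    [0,0,-2,0],
    [0,0,-2,0],
    [0,0,0,0]
  ]
}}

```text
t: 33.72
tcp_pos: [0.52, 0.3563, 0.1144]
ee_rot: [-3.141, -0.002, 0.053]
contact_force: [-0.6, -2.7, 3.8]
gripper_width: 0.0117
finger_force: 35.0
```

Call:
{"api": "carry_out", "payload": {
  "series": [
    [0,0,-2,0],
    [0,0,0,0]
  ]
}}

```text
t: 33.88
tcp_pos: [0.5209, 0.3564, 0.1134]
ee_rot: [-3.141, -0.004, 0.053]
contact_force: [1.5, -2.5, 5.8]
gripper_width: 0.0112
finger_force: 35.4
```

Call:
{"api": "carry_out", "payload": {
  "series": [
    [0,0,0,0],
    [0,0,0,0],
    [0,0,0,0],
    [0,0,0,0]
  ],
  "jaw": 0.75
}}

```text
t: 34.22
tcp_pos: [0.5189, 0.3558, 0.1104]
ee_rot: [3.141, 0.001, 0.053]
contact_force: [0.5, -1.4, -0.4]
gripper_width: 0.0212
finger_force: 1.1
```

```bash
python3 - <<'E'
from edge import *
o,im=flange('w18.png');print(o['ee_rot'])
for r in list(range(106,160,8))+[180]: print(r,cols(im,r))
E
```

```text
t 34.2167 tcp [0.5189 0.3558 0.1104] F [ 0.5 -1.4 -0.4] [(57, 171, 71), (66, 70, 93), (71, 93, 67), (84, 73, 109), (111, 117, 179), (127, 182, 155), (131, 155, 182), (278, 172, 118)]
[3.14060750e+00 6.10220790e-04 5.25682794e-02]
106 [(200, 128, 159), (225, 161, 114), (385, 113, 165), (438, 160, 129), (536, 125, 86)]
114 [(185, 128, 176), (451, 157, 128), (535, 119, 81)]
122 [(186, 129, 179), (450, 172, 130), (533, 121, 84)]
130 [(187, 133, 180), (202, 181, 138), (206, 138, 164), (216, 164, 145), (231, 143, 127), (252, 123, 178), (291, 167, 148), (339, 126, 172), (362, 169, 152), (422, 137, 174), (433, 160, 140), (437, 140, 173), (449, 172, 132), (532, 121, 81)]
138 [(187, 130, 176), (202, 181, 154), (206, 154, 182), (432, 174, 126), (437, 125, 174), (449, 168, 130), (530, 121, 82)]
146 [(188, 130, 178), (203, 181, 157), (207, 157, 181), (432, 173, 122), (436, 122, 174), (448, 170, 130), (529, 120, 82)]
154 [(189, 133, 178), (204, 180, 160), (208, 160, 181), (431, 172, 118), (435, 118, 173), (447, 171, 131), (527, 120, 81)]
180 [(191, 131, 176), (207, 174, 119), (211, 119, 177), (429, 174, 132), (433, 132, 173), (445, 168, 128), (522, 118, 81)]
```

Call:
{"api": "carry_out", "payload": {
  "series": [
    [8,0,-4,0],
    [8,0,-6,0],
    [0,0,-6,0],
    [0,0,-3,0],
    [0,0,0,0]
  ]
}}

```text
t: 34.68
tcp_pos: [0.5347, 0.3561, 0.0905]
ee_rot: [3.141, 0.002, 0.052]
contact_force: [0.5, -0.1, -0.1]
gripper_width: 0.0218
finger_force: 0.2
```

Call:
{"api": "carry_out", "payload": {
  "series": [
    [0,0,-2,0],
    [0,0,-2,0],
    [0,0,-2,0],
    [0,0,0,0]
  ]
}}

```text
t: 35.02
tcp_pos: [0.5351, 0.3564, 0.0859]
ee_rot: [-3.141, -0.0, 0.053]
contact_force: [-0.4, -0.2, -0.3]
gripper_width: 0.0211
finger_force: 0.0
```

Call:
{"api": "carry_out", "payload": {
  "series": [
    [0,0,-2,0],
    [0,0,-2,0],
    [0,0,0,0]
  ]
}}

```text
t: 35.27
tcp_pos: [0.5351, 0.3563, 0.0818]
ee_rot: [-3.141, -0.0, 0.053]
contact_force: [-0.2, 0.8, -0.0]
gripper_width: 0.0215
finger_force: 0.0
```

Call:
{"api": "carry_out", "payload": {
  "series": [
    [0,0,-2,0],
    [0,0,-2,0],
    [0,0,0,0]
  ]
}}

```text
t: 35.52
tcp_pos: [0.5352, 0.3564, 0.0816]
ee_rot: [3.141, 0.0, 0.053]
contact_force: [-8.7, -4.0, 15.9]
gripper_width: 0.0214
finger_force: 7.7
```

Call:
{"api": "carry_out", "payload": {
  "series": [
    [0,0,-2,0],
    [0,0,-1.5,0],
    [0,0,0,0]
  ]
}}

```text
t: 35.77
tcp_pos: [0.5353, 0.3565, 0.0815]
ee_rot: [3.141, 0.001, 0.053]
contact_force: [-14.9, -8.4, 28.2]
gripper_width: 0.0214
finger_force: 14.6
```

Call:
{"api": "carry_out", "payload": {
  "series": [
    [0,0,5,0],
    [0,0,5,0],
    [0,0,20,0],
    [0,0,30,0],
    [0,0,30,0],
    [-20,0,30,0],
    [-20,0,20,0],
    [0,0,0,0]
  ]
}}

```text
t: 36.43
tcp_pos: [0.4953, 0.3579, 0.2206]
ee_rot: [-3.137, -0.007, 0.054]
contact_force: [1.5, 0.9, 1.8]
gripper_width: 0.0212
finger_force: 0.0
```

```bash
python3 - <<'E'
from edge import *
o,im=flange('w19.png')
_,a=shot('side','s19.png');_,b=shot('scene','c19.png')
cv2.imwrite('pics/v19.png',np.vstack([np.hstack([cv2.resize(im,(400,300)),cv2.resize(a[300:420,180:340],(400,300))]),np.hstack([cv2.resize(b[100:220,340:500],(400,300)),cv2.resize(b[200:440,120:440],(400,300))])]))
for r in(100,110,120,130,140): print(r,cols(im,r))
E
```

```text
t 36.4333 tcp [0.4953 0.3579 0.2206] F [1.5 0.9 1.8] [(56, 194, 87), (63, 79, 100), (67, 100, 76), (77, 82, 121), (90, 127, 195), (99, 199, 166), (103, 166, 199), (252, 190, 166)]
100 [(106, 131, 87), (112, 92, 178), (130, 150, 96), (152, 78, 132), (238, 139, 174), (248, 181, 197), (257, 197, 180), (331, 164, 185), (397, 161, 197), (409, 184, 143), (480, 131, 89), (497, 84, 60), (523, 50, 33), (536, 34, 58)]
110 [(107, 131, 86), (113, 94, 179), (130, 159, 103), (152, 77, 131), (239, 141, 175), (248, 179, 195), (260, 184, 199), (394, 199, 178), (398, 178, 199), (409, 180, 142), (479, 130, 90), (495, 84, 60), (518, 54, 35), (531, 35, 58)]
120 [(108, 129, 85), (114, 97, 180), (131, 156, 100), (153, 81, 136), (240, 144, 177), (257, 196, 166), (261, 166, 198), (393, 199, 164), (397, 164, 199), (408, 183, 145), (477, 133, 91), (522, 78, 40), (531, 37, 60)]
130 [(109, 129, 85), (115, 100, 182), (132, 154, 99), (154, 83, 136), (240, 141, 174), (250, 181, 197), (257, 197, 166), (261, 166, 198), (393, 199, 183), (407, 185, 147), (475, 136, 95)]
140 [(110, 128, 85), (115, 87, 172), (133, 150, 96), (154, 80, 134), (241, 141, 174), (250, 179, 196), (257, 197, 175), (261, 175, 198), (317, 200, 165), (321, 165, 199), (334, 199, 174), (338, 174, 200), (393, 199, 182), (397, 182, 198), (407, 181, 143), (474, 134, 92)]
```

View pics/v19.png

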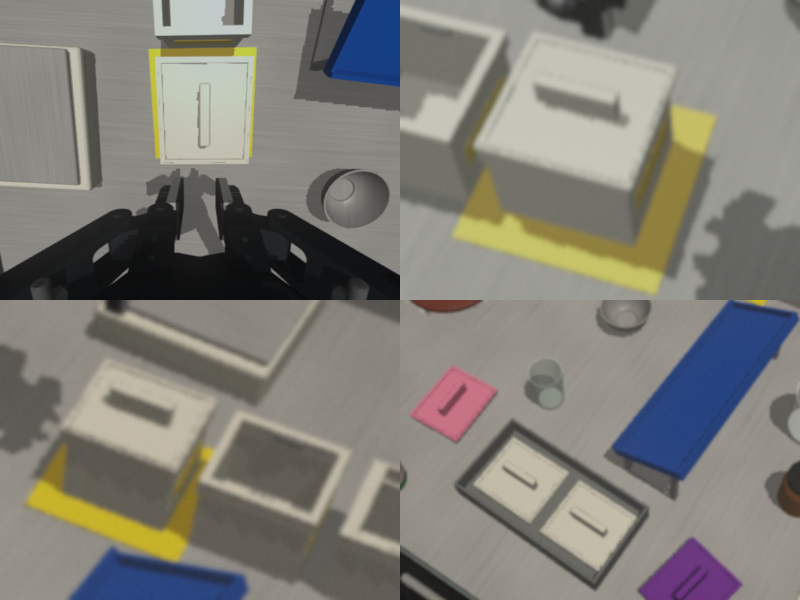

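```bash
python3 -c "
from plant import ctrl
print(ctrl.hand_in())"
```

```text
the job is handed in; nothing more can be done
None
```

The third lid tried fits: it is pressed onto the tub with its flange at rim height. It did not move further under 28 N, though I saw no distinct snap in the force readings. The two lids that did not fit are in the grey tray, the bowl and glass look undisturbed, and the job is handed in at about 36 s.

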